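# Restock the wire reel rack and thread its rod

## Robot

A 6-joint arm with a two-finger parallel gripper is mounted at the origin on a cart in front of the work surface, level with it; the furniture and walls round the work are solid. World frame = base frame: x ahead of the robot, y to its left, z up, the work surface at z = 0. Lengths are in m, angles in rad, forces in N, time in s.
With the tool pointing down it reaches from about 0.425 to 0.95 m from the base axis. Payload 3.5 kg.
Tool frame: the origin (TCP) lies on the centre line of the jaws, within the pads' length; the fingertips stand 22 mm ahead of it and the grasp point (between the pads) lies 3 mm ahead of it; z points along the fingers, y is the line along which they close (so a half turn about z gives the same grasp; the last joint's range is limited). The gripper opens to 85 mm and grips with 20 to 120 N. Pads are 22 mm wide; open, the fingers measure 114 mm over their backs; the gripper's body (76 mm by 85 mm) begins 54 mm behind the grasp point. The pads swing forward as they close: fully open they stand 13 mm farther back than shut.
Start: joints at [-1.283, 0.286, 1.577, -0, 1.279, -0.15], TCP at [0.286, -0.611, 0.253] pointing down, gripper open.
Joint ranges: [-2.77, 2.77], [-0.9, 2.22], [0.21, 2.48], [-1.53, 4.67], [0.24, 2.81], [-2.84, 2.84]. Speed limits (rad/s): [2.79, 2.79, 3.14, 3.14, 3.14, 3.14].

## Interface

Orientations are given as a 3x3 rotation matrix whose columns are the frame's x, y, z axes.
In Python, from rig import robot gives the robot as it stands. The module is installed in compiled form; this text tells all that it offers.
- The arm moves only by the shell command python3 -m handwheel 'ROWS' [FORCE]. ROWS is JSON, a list of rows, each an object of numbers: "gripper": the closure, from 0 (fully open) to 1 (shut); "dx", "dy", "dz": the shift along the tool's x, y, z each as a share of 0.02 m, from -1 to 1; "rx", "ry", "rz": the turn, a rotation vector about the tool's x, y, z each as a share of 0.12 rad, from -1 to 1. In form: [{"gripper": .., "dx": .., "dy": .., "dz": .., "rx": .., "ry": .., "rz": ..}, ...]. A call has 1 to 20 rows; each row shifts and turns the commanded pose from where the row before left it, along the tool's axes as they then stand; what a row does not reach is not made up. A row lasts 1/12 s, in which the tool goes at most 41.7 mm and 7.16 degrees, less where a joint would pass 70% of its speed; a pose out of reach is approached as far as the arm can. A call with a number of a shift or a turn outside -1 to 1 is refused whole. A call with a gripper value outside its range is refused whole. The fingers move at their own pace and stop on an object; FORCE is the grip in N (left out, the last holds). Time passes only in rows, so rows that do not move let the fingers close. It gives the time, the measured TCP pose, the force, the opening and the grip force at its end, in the units of the state.
- robot.read_state(): the state, without advancing time (a new reading comes with each control period).
- robot.grab_frame(name): name is "scene" or "side" or "wrist"; returns a dict with "color" (384x512x3 uint8, red, green, blue), "z_map" (384x512 float32, m along the optical axis (not along the pixel's ray), 0 where there is no reading), "mtx" (3x3 intrinsics, pixels), "R" (3x3) and "t" (3): a world point X has camera coordinates R X + t. Camera axes: x right, y down, z forward; pixel columns grow to the right and rows downward; lengths in m; the calibration is good to about 2 mm. The wrist camera is an equidistant fisheye: a pixel r from the principal point sees the ray r / f radians off the axis. A picture is of the moment at which its call begins.
- robot.close_job(): hands the job in; it is judged then, once.
The state is a dict: "time": time; "joints": joint angles; "qd": joint speeds; "joint_efforts": joint torques, N m; "position": TCP position; "orientation": TCP orientation; "force": force on the tool from outside, world axes, zero at the start; "torque": the same for the moment, N m; "width": finger opening in m; "finger_force": force on a finger pad.
Only numpy, scipy, OpenCV 4.12 (cv2) and the standard library are available. Lean on these libraries where they do the work, as an engineer would, in place of code of your own. Each camera call takes 0.05 s, during which the arm holds its last target. There are 200 camera calls.

## Task

Restock the wire reel rack for the next class: draw the steel rod out by its flat grip and lay it aside, clear the bare black reels out of the bays into the grey returns box, and stand each full reel down in the bay whose tags match its wire colour. Then thread the rod back in from the near end, through all four plates and the reels between them, until its grip is up against the end plate, and let go. Keep the alcohol bottle standing, and leave it and the cutters where they are.

Things in the scene. Friction and masses are not known exactly. Their poses are not given: they have to be found in the camera images.
- rack: plywood reel rack, bolted to the bench. Origin: centre of its underside; x along the row of bays from near to far end, z up. Base 148 x 88 x 6 mm. Four upright plates (6 mm thick, 40 wide in y, tops 57 mm above the bench) at x = -63, -21, 21, 63 mm, each with a 14 mm hole at y = 0, 33 mm above the bench. Bays 36 mm wide; floor 6 mm above the bench, 45 degree edge strips (8 mm high, within 24 mm of y = 0) centre a reel
- near_hole (a point): mouth of the hole in the outer face of the rack's near end plate; x is the threading direction (into the rack)
- bay_red (a point): where the centre of the red reel sits in the bay that has the flat red tags (30 x 15 mm, 3 mm high) on the rack's base at both sides of it; 33 mm above the bench, on the line of holes; x along the line of holes. Which bay has which colour varies
- bay_yellow (a point): where the centre of the yellow reel sits in the bay that has the flat yellow tags (30 x 15 mm, 3 mm high) on the rack's base at both sides of it; 33 mm above the bench, on the line of holes; x along the line of holes. Which bay has which colour varies
- bay_blue (a point): where the centre of the blue reel sits in the bay that has the flat blue tags (30 x 15 mm, 3 mm high) on the rack's base at both sides of it; 33 mm above the bench, on the line of holes; x along the line of holes. Which bay has which colour varies
- red_reel_center (a point): centre of the full reel with red wire and red ring labels on black flanges; may be absent (None from the start). Octagonal, 54 mm across flats, 26 wide, 20 mm bore along x; stands on a flat of its rim (centre 27 mm above its foot); its upright flats face +y and -y: pinch these from above. 0.12 kg
- yellow_reel_center (a point): centre of the full reel with yellow wire and yellow ring labels on black flanges; may be absent (None from the start). Octagonal, 54 mm across flats, 26 wide, 20 mm bore along x; stands on a flat of its rim (centre 27 mm above its foot); its upright flats face +y and -y: pinch these from above. 0.12 kg
- blue_reel_center (a point): centre of the full reel with blue wire and blue ring labels on black flanges; may be absent (None from the start). Octagonal, 54 mm across flats, 26 wide, 20 mm bore along x; stands on a flat of its rim (centre 27 mm above its foot); its upright flats face +y and -y: pinch these from above. 0.12 kg
- bare_1_center (a point): centre of a bare black reel with no wire and no label, size and axes as the full reels, 0.045 kg; it stands in one of the rack's bays, over the rod, at the start, or is absent (None)
- bare_2_center (a point): centre of a bare black reel with no wire and no label, size and axes as the full reels, 0.045 kg; it stands in one of the rack's bays, over the rod, at the start, or is absent (None)
- bare_3_center (a point): centre of a bare black reel with no wire and no label, size and axes as the full reels, 0.045 kg; it stands in one of the rack's bays, over the rod, at the start, or is absent (None)
- rod_grip (a point): centre of the flat black grip (40 along x, 26 along y, 12 mm thick) of the steel rod. +x points along the rod to its tip; pinch the 26 mm width from above. From the shoulder (20 mm along +x) a 10 mm round shank runs 146 mm, its last 10 mm tapered to a 3 mm point. At the start it is home in the rack, grip flat, 2 mm low in the holes; laid on the bench its centre is 6 mm up. 0.08 kg
- rod_tip (a point): point of the retaining rod, 166 mm along +x from the centre of its grip
- returns_box: open grey returns box, fixed; origin: centre of its underside; 104 (x) x 160 (y) x 42 mm high, walls and floor 4 mm; room for three reels side by side across x, bores along x
- alcohol_bottle: white dispenser bottle, 44 mm wide, 131 mm high, standing behind the work; bystander
- flush_cutters: red-handled flush cutters lying on the bench to the right of the rack, 137 mm long; bystander

How it is judged:
On the way, in this order (a step that is already met when the one before it is completed fails the run):
1. the rod is drawn right out of the rack ((x of rod_tip in the frame of rack below -0.067 m or z of rod_tip in the frame of rack above 0.075 m)), for 0.2 s.
2. every bare reel is in the returns box and every full reel sits in the bay of its colour (x of bare_1_center in the frame of returns_box between -0.048 and 0.048 m and y of bare_1_center in the frame of returns_box between -0.076 and 0.076 m and z of bare_1_center in the frame of returns_box between 0 and 0.075 m and x of bare_2_center in the frame of returns_box between -0.048 and 0.048 m and y of bare_2_center in the frame of returns_box between -0.076 and 0.076 m and z of bare_2_center in the frame of returns_box between 0 and 0.075 m and x of bare_3_center in the frame of returns_box between -0.048 and 0.048 m and y of bare_3_center in the frame of returns_box between -0.076 and 0.076 m and z of bare_3_center in the frame of returns_box between 0 and 0.075 m and x of red_reel_center in the frame of bay_red between -0.008 and 0.008 m and y of red_reel_center in the frame of bay_red between -0.005 and 0.005 m and z of red_reel_center in the frame of bay_red between -0.004 and 0.005 m and angle between the x axis of red_reel_center and the x axis of bay_red, either way round below 0.15 rad and x of yellow_reel_center in the frame of bay_yellow between -0.008 and 0.008 m and y of yellow_reel_center in the frame of bay_yellow between -0.005 and 0.005 m and z of yellow_reel_center in the frame of bay_yellow between -0.004 and 0.005 m and angle between the x axis of yellow_reel_center and the x axis of bay_yellow, either way round below 0.15 rad and x of blue_reel_center in the frame of bay_blue between -0.008 and 0.008 m and y of blue_reel_center in the frame of bay_blue between -0.005 and 0.005 m and z of blue_reel_center in the frame of bay_blue between -0.004 and 0.005 m and angle between the x axis of blue_reel_center and the x axis of bay_blue, either way round below 0.15 rad), for 0.2 s.
3. the rod goes through all four plates, its grip against the near end plate (x of rod_grip in the frame of rack between -0.092 and -0.082 m and x of rod_tip in the frame of rack above 0.073 m and y of rod_tip in the frame of rack between -0.004 and 0.004 m and z of rod_tip in the frame of rack between 0.028 and 0.038 m), for 0.2 s.
At the end, for the whole second after the job is handed in: Bare reels lie inside the returns box; each full reel sits in its colour's bay (8 mm along, 5 mm across, 4 mm low, 5 mm high, bore within 0.15 rad of the hole line); the rod's tip stands out of the far plate on the hole line (4 mm across, 5 mm high or low), its grip within 6 mm of the near plate (all of step 2 and all of step 3); the robot touches nothing.
It fails at once if the alcohol bottle is knocked over or pushed more than 4 cm (angle between alcohol_bottle's own z axis and vertical above 0.5 rad or distance of alcohol_bottle from where it was at the start of the episode above 0.04 m).
It fails at once if the flush cutters are pushed more than 4 cm (distance of flush_cutters from where it was at the start of the episode above 0.04 m).
Of bare_1, bare_2, bare_3 only 2 to 3 are there at a start; the rules pass over those that are not, and their reading is None.
Of red_reel, yellow_reel, blue_reel only 2 to 3 are there at a start; the rules pass over those that are not, and their reading is None.
At some moment in a run one of rod may be knocked a few centimetres aside while the robot is not near it.
It also fails if it takes over 210 s, if anything falls off the work surface, if the arm or the gripper's body presses on something with over 40 N, if the wrist force passes 120 N, or if a joint passes its speed limit or range.

## Working session

There is one attempt and no reset: what is moved stays moved. The work goes in short steps, Python scripts to look and compute and a shell command to move; the robot and the scene stay as the last step left them, time stands still between calls to the robot, and variables do not carry over. Pictures are saved under pics/ and viewed, at most 14 in all, crops included, and the job is handed in when it is done.

```bash
mkdir -p pics
cat > h.py <<'E'
from rig import robot
import numpy as np, cv2
def snap(n,f=None):
    d=robot.grab_frame(n)
    if f: cv2.imwrite('pics/'+f,d['color'][:,:,::-1])
    return d
def cloud(d):
    z=d['z_map'];h,w=z.shape;u,v=np.meshgrid(np.arange(w),np.arange(h));K=d['mtx']
    c=np.stack([(u-K[0,2])/K[0,0]*z,(v-K[1,2])/K[1,1]*z,z],-1)
    return (c-d['t'])@d['R']
E
python3 - <<'E'
from h import *
a=snap('scene','a.png');b=snap('side','b.png')
np.set_printoptions(precision=3,suppress=True)
for d in(a,b):print(d['mtx'],d['R'],d['t'],(d['z_map']>0).mean())
s=robot.read_state();print(s)
E
```

```text
[[482.061   0.    255.338]
 [  0.    482.061 192.35 ]
 [  0.      0.      1.   ]] [[ 0.876 -0.482  0.004]
 [-0.261 -0.482 -0.837]
 [ 0.406  0.732 -0.548]] [-0.578  0.154  0.969] 0.9882863362630209
[[394.248   0.    252.487]
 [  0.    394.248 188.854]
 [  0.      0.      1.   ]] [[ 0.95  -0.312 -0.012]
 [-0.218 -0.633 -0.743]
 [ 0.224  0.708 -0.669]] [-0.561  0.113  0.917] 0.9958699544270834
{'time': 0.1, 'joints': array([-1.283,  0.287,  1.578, -0.   ,  1.279, -0.15 ]), 'qd': array([-0.   , -0.003, -0.003,  0.002, -0.001,  0.002]), 'joint_efforts': array([  0.   , -40.729, -29.37 ,  -0.   ,   0.003,  -0.   ]), 'position': array([ 0.286, -0.611,  0.252]), 'orientation': array([[ 0.906,  0.424, -0.001],
       [ 0.424, -0.906,  0.002],
       [ 0.   , -0.002, -1.   ]]), 'force': array([-0.605, -0.353, -0.114]), 'torque': array([ 0.044,  0.016, -0.03 ]), 'finger_force': 0.0, 'width': 0.08537565778922909}
```

View pics/a.png

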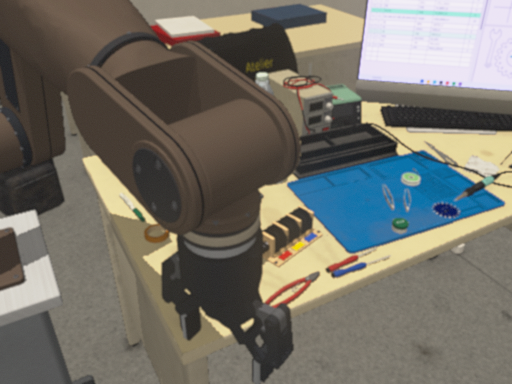

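View pics/b.png

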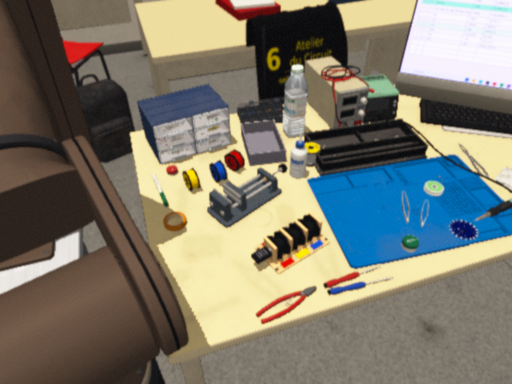

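Side view: rack near (290,245) with bare black reels in it and red, yellow and blue tags from near to far. The grip is at (262,256). The yellow, blue and red reels are at (192,180), (219,171) and (235,161), the returns box is near (262,140), the bottle at (298,158) and the cutters at (287,303).

Run:
```python
from h import *
np.set_printoptions(precision=4,suppress=True)
d=snap('side');P=cloud(d)
im=d['color'];c=cv2.resize(im[110:280,150:350],(800,680),interpolation=cv2.INTER_CUBIC)[:600]
cv2.imwrite('pics/c.png',cv2.resize(im[125:275,150:350],(800,600),interpolation=cv2.INTER_CUBIC)[:,:,::-1])
hsv=cv2.cvtColor(im,cv2.COLOR_RGB2HSV)
for n,lo,hi in(('red',0,8),('red2',172,180),('yel',22,32),('blue',100,125)):
    m=cv2.inRange(hsv,(lo,170,80),(hi,255,255))
    k,l,s,ce=cv2.connectedComponentsWithStats(m)
    for i in range(1,k):
        if s[i,4]>15 and 140<ce[i,0]<350 and 120<ce[i,1]<300:
            q=P[l==i];print(n,ce[i],s[i,4],np.median(q,0),q.min(0),q.max(0))
# height map of the bench
Q=P.reshape(-1,3);z0=P[230:260,200:240].reshape(-1,3);print('bench z',np.median(z0[:,2]))
m=(Q[:,0]>0.2)&(Q[:,0]<1.0)&(Q[:,1]>-.6)&(Q[:,1]<0.4)&(Q[:,2]>-.02)&(Q[:,2]<.2)
q=Q[m];o=np.argsort(q[:,2]);q=q[o];co=im.reshape(-1,3)[m][o]
# top view, 2mm... px
X=((q[:,1]*-1+0.4)/0.00125).astype(int);Y=((1.0-q[:,0])/0.00125).astype(int)
t=np.zeros((641,801,3),np.uint8)
for dx in(0,1):
  for dy in(0,1): t[np.clip(Y+dy,0,640),np.clip(X+dx,0,800)]=co
cv2.imwrite('pics/d.png',t[:600,:800,::-1])
```

```text
red [237.4839 157.0753] 93 [0.5719 0.0645 0.0465] [0.5536 0.0526 0.0133] [0.5832 0.0902 0.0552]
red [230.9398 162.3976] 83 [0.5545 0.074  0.0228] [ 0.3523 -0.7533  0.0058] [0.5626 0.0885 0.691 ]
red [171.5517 169.4655] 58 [0.3947 0.1102 0.0132] [0.3824 0.1008 0.0072] [0.4079 0.1252 0.0172]
red [286.9467 261.9333] 75 [ 0.5771 -0.278   0.0089] [ 0.5638 -0.2879  0.0061] [ 0.5923 -0.2668  0.0125]
red [341.5878 279.223 ] 148 [ 0.6664 -0.3557  0.0108] [ 0.3523 -0.7533  0.0044] [ 0.7067 -0.3491  0.691 ]
yel [312.0672 147.0746] 134 [0.7775 0.0412 0.0462] [ 0.3523 -0.7533  0.0357] [0.7968 0.0662 0.691 ]
yel [191.1188 178.6881] 202 [0.4355 0.0236 0.0407] [0.4189 0.0092 0.0016] [0.4499 0.0535 0.0553]
yel [301.8256 252.8372] 86 [ 0.6177 -0.265   0.0088] [ 0.6019 -0.2753  0.0051] [ 0.6341 -0.2529  0.0117]
blue [299.8636 144.5455] 22 [ 0.7143 -0.0106  0.1037] [ 0.7093 -0.0159  0.0979] [ 0.724  -0.0045  0.1065]
blue [220.1019 169.6944] 108 [0.5135 0.0302 0.044 ] [ 0.3523 -0.7533  0.0153] [0.5235 0.0536 0.691 ]
blue [316.2564 244.3333] 39 [ 0.6564 -0.2533  0.0091] [ 0.3523 -0.7533  0.0065] [ 0.6691 -0.2457  0.691 ]
blue [346.9739 287.687 ] 115 [ 0.6676 -0.377   0.0108] [ 0.3523 -0.7533  0.0052] [ 0.7037 -0.3717  0.691 ]
bench z 1.2745593625899465e-05
```

View pics/c.png

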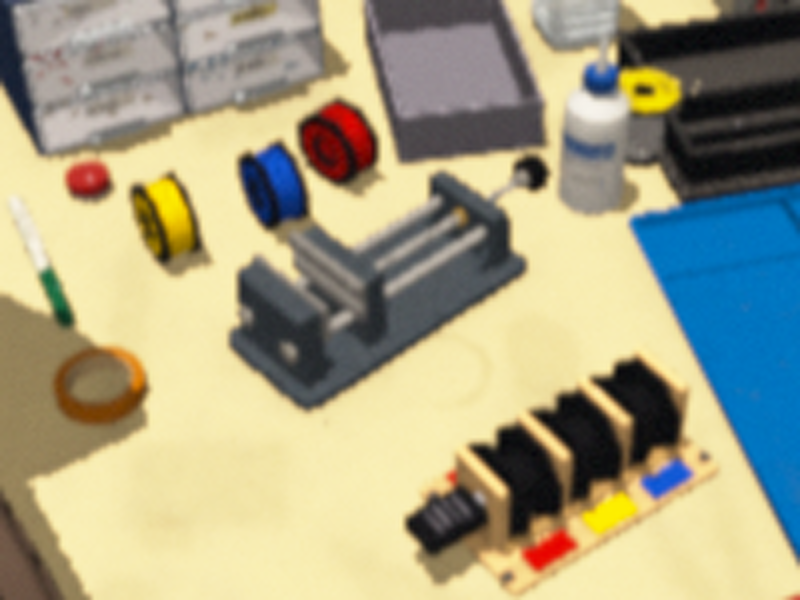

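View pics/d.png

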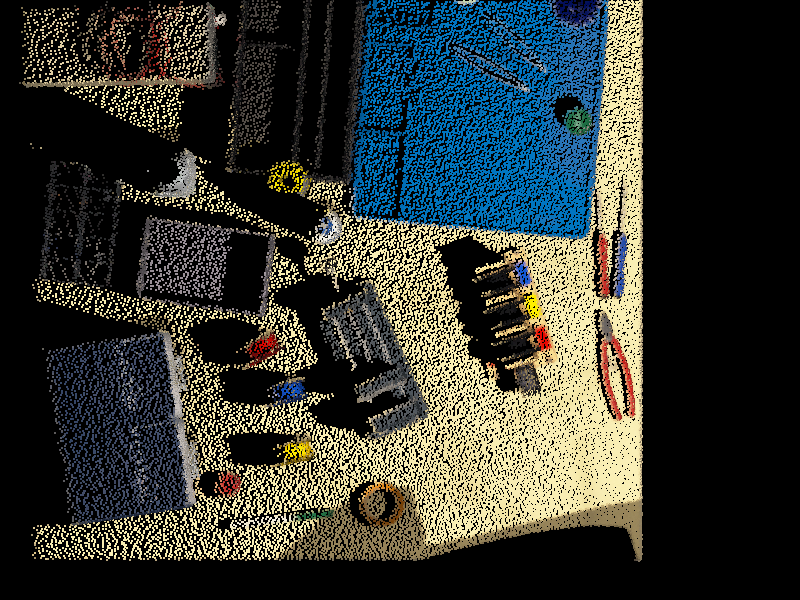

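The crop shows three bare reels in the bays, with tags red, yellow, blue from near to far. A vice stands between the full reels and the rack. Rack yaw is about 17°. I'm moving to a lookout above the rack.

```bash
python3 -m handwheel '[{"rz":0.57},{"rz":0.56},{"dx":0.5,"dy":-0.4,"dz":-0.2},{"dx":1,"dy":-0.86,"dz":-0.1},{"dx":1,"dy":-0.86,"dz":-0.1},{"dx":1,"dy":-0.86,"dz":-0.1},{"dx":1,"dy":-0.86,"dz":-0.1},{"dx":1,"dy":-0.86,"dz":-0.1},{"dx":1,"dy":-0.86,"dz":-0.1},{"dx":1,"dy":-0.86,"dz":-0.1},{"dx":1,"dy":-0.86,"dz":-0.1},{"dx":1,"dy":-0.86,"dz":-0.1},{"dx":1,"dy":-0.86,"dz":-0.1},{"dx":1,"dy":-0.86,"dz":-0.1},{"dx":1,"dy":-0.86,"dz":-0.1},{"dx":1,"dy":-0.86,"dz":-0.1},{"dx":1,"dy":-0.86,"dz":-0.1},{"dx":1,"dy":-0.86,"dz":-0.1},{"dx":1,"dy":-0.86,"dz":-0.1},{"dx":0.5,"dy":-0.4}]'
python3 -m handwheel '[{},{},{}]'
cat >> h.py <<'E'
def wcloud(d):
    z=d['z_map'];h,w=z.shape;u,v=np.meshgrid(np.arange(w),np.arange(h));K=d['mtx']
    c=wray(d,u,v)*z[...,None]
    return (c-d['t'])@d['R']
def wray(d,u,v):
    K=d['mtx'];x=(u-K[0,2])/K[0,0];y=(v-K[1,2])/K[1,1];r=np.hypot(x,y)+1e-9
    s=np.tan(r)/r
    return np.stack([x*s,y*s,np.ones_like(x*s)],-1)
def wproj(d,X):
    c=np.asarray(X)@d['R'].T+d['t'];r=np.hypot(c[...,0],c[...,1])+1e-9;k=np.arctan2(r,c[...,2])/r
    K=d['mtx'];return np.stack([K[0,0]*c[...,0]*k+K[0,2],K[1,1]*c[...,1]*k+K[1,2]],-1)
def onplane(d,uv,z):  # fisheye pixel -> world point at height z
    uv=np.asarray(uv,float);r=wray(d,uv[...,0],uv[...,1])@d['R'];o=-d['t']@d['R']
    return o+r*((z-o[2])/r[...,2])[...,None]
def top(P,im,x0,x1,y0,y1,s,f):
    "top view: up = +x, left = +y"
    m=(P[...,0]>x0)&(P[...,0]<x1)&(P[...,1]>y0)&(P[...,1]<y1)&(P[...,2]>-.02)&(P[...,2]<.2)
    q=P[m];c=im[m];o=np.argsort(q[:,2]);q=q[o];c=c[o]
    t=np.zeros((int((x1-x0)/s)+2,int((y1-y0)/s)+2,3),np.uint8);X=((y1-q[:,1])/s).astype(int);Y=((x1-q[:,0])/s).astype(int)
    for a in(0,1):
        for b in(0,1): t[Y+a,X+b]=c
    cv2.imwrite('pics/'+f,t[:,:,::-1])
E
python3 - <<'E'
from h import *
np.set_printoptions(precision=4,suppress=True)
s=robot.read_state();print(s['position'],s['orientation'],s['force'])
d=snap('wrist','e.png');print(d['mtx'],d['R'],d['t'],-d['t']@d['R'])
np.savez('w1.npz',**d)
P=wcloud(d);print((d['z_map']>0).mean(),np.nanmedian(P[...,2]))
E
```

```text
[ 0.2861 -0.6109  0.2522] [[ 0.9057  0.4239 -0.0005]
 [ 0.4239 -0.9057  0.0018]
 [ 0.0003 -0.0018 -1.    ]] [ 0.3181 -0.3132 -0.247 ]
[[297.3186   0.     256.4501]
 [  0.     297.3186 188.0237]
 [  0.       0.       1.    ]] [[ 0.4246 -0.9054 -0.0022]
 [-0.8666 -0.4071  0.2885]
 [-0.2621 -0.1206 -0.9575]] [-0.6739 -0.0384  0.3787] [ 0.3521 -0.5801  0.3722]
0.9920756022135416 -0.7487767885903498$[0]: bad value
$[0]: bad value
```

View pics/e.png

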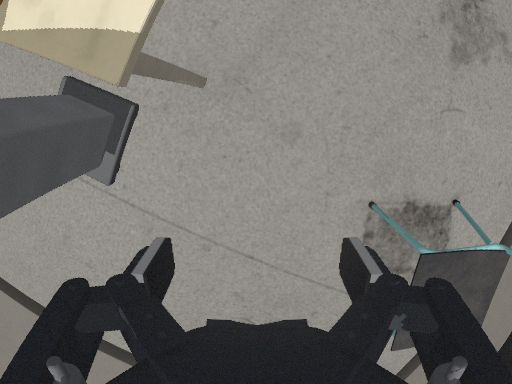

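The wrist view shows only the floor and the bench edge: the move was refused because every row needs all its fields.

```bash
python3 -m handwheel '[{"gripper":0,"dx":0,"dy":0,"dz":0,"rx":0,"ry":0,"rz":0.57},{"gripper":0,"dx":0,"dy":0,"dz":0,"rx":0,"ry":0,"rz":0.56},{"gripper":0,"dx":0.5,"dy":-0.4,"dz":-0.2,"rx":0,"ry":0,"rz":0},{"gripper":0,"dx":1,"dy":-0.86,"dz":-0.1,"rx":0,"ry":0,"rz":0},{"gripper":0,"dx":1,"dy":-0.86,"dz":-0.1,"rx":0,"ry":0,"rz":0},{"gripper":0,"dx":1,"dy":-0.86,"dz":-0.1,"rx":0,"ry":0,"rz":0},{"gripper":0,"dx":1,"dy":-0.86,"dz":-0.1,"rx":0,"ry":0,"rz":0},{"gripper":0,"dx":1,"dy":-0.86,"dz":-0.1,"rx":0,"ry":0,"rz":0},{"gripper":0,"dx":1,"dy":-0.86,"dz":-0.1,"rx":0,"ry":0,"rz":0},{"gripper":0,"dx":1,"dy":-0.86,"dz":-0.1,"rx":0,"ry":0,"rz":0},{"gripper":0,"dx":1,"dy":-0.86,"dz":-0.1,"rx":0,"ry":0,"rz":0},{"gripper":0,"dx":1,"dy":-0.86,"dz":-0.1,"rx":0,"ry":0,"rz":0},{"gripper":0,"dx":1,"dy":-0.86,"dz":-0.1,"rx":0,"ry":0,"rz":0},{"gripper":0,"dx":1,"dy":-0.86,"dz":-0.1,"rx":0,"ry":0,"rz":0},{"gripper":0,"dx":1,"dy":-0.86,"dz":-0.1,"rx":0,"ry":0,"rz":0},{"gripper":0,"dx":1,"dy":-0.86,"dz":-0.1,"rx":0,"ry":0,"rz":0},{"gripper":0,"dx":1,"dy":-0.86,"dz":-0.1,"rx":0,"ry":0,"rz":0},{"gripper":0,"dx":1,"dy":-0.86,"dz":-0.1,"rx":0,"ry":0,"rz":0},{"gripper":0,"dx":0.5,"dy":-0.4,"dz":0,"rx":0,"ry":0,"rz":0},{"gripper":0,"dx":0,"dy":0,"dz":0,"rx":0,"ry":0,"rz":0}]' 40
python3 - <<'E'
from h import *
np.set_printoptions(precision=4,suppress=True)
d=snap('wrist','f.png');np.savez('w1.npz',**d)
s=robot.read_state();print(s['position'],s['orientation'],s['force'])
P=wcloud(d);print(np.nanmedian(P[...,2]))
im=d['color'];hsv=cv2.cvtColor(im,cv2.COLOR_RGB2HSV)
for n,lo,hi in(('red',0,8),('yel',22,32),('blue',105,125)):
    m=cv2.inRange(hsv,(lo,170,80),(hi,255,255));k,l,S,ce=cv2.connectedComponentsWithStats(m)
    for i in range(1,k):
        if S[i,4]>60:q=P[l==i];print(n,ce[i],S[i,4],np.median(q,0),q.min(0),q.max(0))
E
```

```text
time: 1.87
position: [0.5112, -0.252, 0.2877]
orientation: [[0.953, 0.302, 0.001], [0.302, -0.953, 0.0], [0.001, -0.0, -1.0]]
force: [-0.1, 0.5, -0.4]
width: 0.0854
finger_force: 0.0
[ 0.5104 -0.2534  0.2874] [[ 0.9536  0.301  -0.0003]
 [ 0.301  -0.9536 -0.0005]
 [-0.0004  0.0004 -1.    ]] [-0.9913 -0.1616  0.3975]
-0.0004624011964263732
red [52.1536 60.6275] 306 [0.5688 0.0682 0.0473] [ 0.5501 -0.23    0.0224] [0.582  0.0947 0.4076]
red [237.5217 113.5   ] 92 [ 0.5573 -0.2106  0.0084] [ 0.5435 -0.23    0.0068] [ 0.5806 -0.2012  0.4076]
blue [ 60.2537 103.3672] 335 [0.5114 0.0353 0.0473] [ 0.4977 -0.23    0.0279] [0.5806 0.0629 0.4076]
```

View pics/f.png

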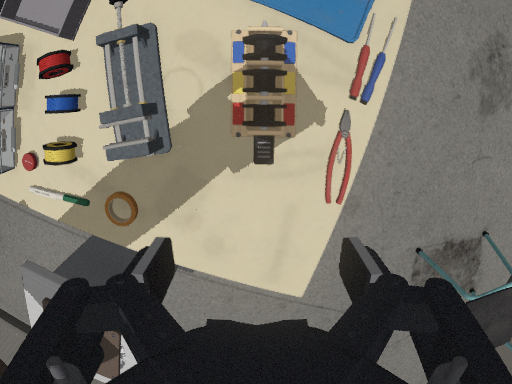

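The wrist view from above shows the rack at (265,85) with the grip at (263,150). The tags run red (110), yellow (80), blue (50) up the picture. The yellow, blue and red reels are at (60,153), (62,103) and (55,65), and the cutters at (340,160).

```bash
cat > m.py <<'E'
from h import *
np.set_printoptions(precision=4,suppress=True)
d=dict(np.load('w1.npz'));P=wcloud(d);im=d['color'];V=im.max(-1)
def rect(m,n):
    q=P[m][:,:2];c,s,a=cv2.minAreaRect((q*1000).astype(np.float32));print(n,m.sum(),'c',np.array(c)/1000,'size',s,'ang',a)
    return np.array(c)/1000,s,a
x,y,z=P[...,0],P[...,1],P[...,2]
R=(x>.49)&(x<.72)&(y>-.34)&(y<-.15)&(z<.07)
rect(R&(z>.003)&(V>60),'rack hull bright')
for a,b,n in((.052,.062,'plates/reels tops'),):
    rect(R&(z>a)&(z<b)&(V>90),n+' bright');rect(R&(z>a)&(z<b)&(V<60),n+' dark')
g=R&(z>.02)&(z<.045)&(V<75)&((x-.51)*.955+(y+.25)*.297<.03)
if g.any(): rect(g,'grip');print(np.median(z[g]))
for n,X,Y in(('yel',.435,.025),('blue',.513,.032),('red',.572,.075)):
    m=(np.hypot(x-X,y-Y)<.05)&(z>.047)&(z<.062);c,s,a=rect(m,n+' top');print(np.median(z[m]))
    m=(np.hypot(x-X,y-Y)<.05)&(z>.02)&(z<.062);rect(m,n+' all')
E
python3 m.py
```

```text
rack hull bright 6198 c [ 0.6262 -0.2346] size (150.17152404785156, 228.71682739257812) ang 75.87142944335938
plates/reels tops bright 656 c [ 0.6071 -0.2311] size (130.8922576904297, 40.47246170043945) ang 17.459476470947266
plates/reels tops dark 635 c [ 0.6079 -0.231 ] size (108.79517364501953, 38.6356315612793) ang 17.48500633239746
grip 459 c [ 0.525  -0.2568] size (35.06879425048828, 24.031051635742188) ang 17.52928352355957
0.0363199886110637
yel top 271 c [0.4347 0.0362] size (27.230772018432617, 35.33876419067383) ang 13.518867492675781
0.05069370851183815
yel all 639 c [0.4346 0.0377] size (27.658248901367188, 56.08747863769531) ang 12.888938903808594
blue top 279 c [0.5087 0.0475] size (26.37862205505371, 35.72962951660156) ang 13.275765419006348
0.05060160986059246
blue all 584 c [0.5095 0.0463] size (26.819358825683594, 53.83466339111328) ang 12.062193870544434
red top 290 c [0.563  0.0782] size (27.62382698059082, 34.39462661743164) ang 30.040170669555664
0.05072568835395208
red all 853 c [0.5805 0.0851] size (71.83572387695312, 57.57897186279297) ang 20.777355194091797
```

```bash
cat > go.py <<'E'
# python3 go.py x y z yawdeg : what remains, in move units (sums to spread over rows)
import sys
from h import *
RC=np.array([.6071,-.2311]);RY=17.46
def rack(x,y=0):
    a=np.deg2rad(RY);return RC+np.array([x*np.cos(a)-y*np.sin(a),x*np.sin(a)+y*np.cos(a)])
def go(X,yaw):
    s=robot.read_state();R=s['orientation'];a=np.deg2rad(yaw)
    T=np.array([[np.cos(a),np.sin(a),0],[np.sin(a),-np.cos(a),0],[0,0,-1.]])
    r=cv2.Rodrigues(R.T@T)[0].ravel()/.12;dx=np.asarray(X)-s['position']
    print('pos',s['position'].round(4),'F',s['force'].round(1),'w',round(s['width'],4),'t',s['time'])
    print('turn',r.round(2),' shift now',(R.T@dx/.02).round(2),' shift after turn',(T.T@dx/.02).round(2))
if __name__=='__main__':
    a=sys.argv[1:]
    if a[0]=='r': go([*rack(float(a[1]),float(a[2])),float(a[3])],RY)
    else: go([float(v) for v in a[:3]],float(a[3]))
E
python3 go.py r -.088 0 .049
```

```text
pos [ 0.5104 -0.2534  0.2874] F [-1.  -0.2  0.4] w 0.0853 t 1.9167
turn [0.   0.   0.01]  shift now [ 0.55  0.38 11.92]  shift after turn [ 0.55  0.39 11.92]
```

```bash
python3 -m handwheel '[{"gripper":0,"dx":0.55,"dy":0.38,"dz":0.5,"rx":0,"ry":0,"rz":0},{"gripper":0,"dx":0,"dy":0,"dz":1,"rx":0,"ry":0,"rz":0},{"gripper":0,"dx":0,"dy":0,"dz":1,"rx":0,"ry":0,"rz":0},{"gripper":0,"dx":0,"dy":0,"dz":1,"rx":0,"ry":0,"rz":0},{"gripper":0,"dx":0,"dy":0,"dz":1,"rx":0,"ry":0,"rz":0},{"gripper":0,"dx":0,"dy":0,"dz":1,"rx":0,"ry":0,"rz":0},{"gripper":0,"dx":0,"dy":0,"dz":1,"rx":0,"ry":0,"rz":0},{"gripper":0,"dx":0,"dy":0,"dz":1,"rx":0,"ry":0,"rz":0},{"gripper":0,"dx":0,"dy":0,"dz":1,"rx":0,"ry":0,"rz":0},{"gripper":0,"dx":0,"dy":0,"dz":1,"rx":0,"ry":0,"rz":0},{"gripper":0,"dx":0,"dy":0,"dz":1,"rx":0,"ry":0,"rz":0},{"gripper":0,"dx":0,"dy":0,"dz":1,"rx":0,"ry":0,"rz":0},{"gripper":0,"dx":0,"dy":0,"dz":0.42,"rx":0,"ry":0,"rz":0},{"gripper":0,"dx":0,"dy":0,"dz":0,"rx":0,"ry":0,"rz":0},{"gripper":0,"dx":0,"dy":0,"dz":0,"rx":0,"ry":0,"rz":0}]' 60; python3 go.py r -.088 0 .049
```

```text
time: 3.17
position: [0.5224, -0.2592, 0.0489]
orientation: [[0.955, 0.297, -0.001], [0.297, -0.955, 0.0], [-0.001, -0.0, -1.0]]
force: [0.1, -0.9, 0.4]
width: 0.0852
finger_force: 0.0
pos [ 0.5224 -0.2592  0.0489] F [ 0.1 -0.9  0.4] w 0.0852 t 3.1667
turn [-0.    0.   -0.03]  shift now [ 0.06 -0.07 -0.01]  shift after turn [ 0.06 -0.07 -0.01]
```

Accurate. Closing on the grip.

```bash
python3 -m handwheel '[{"gripper":1,"dx":0,"dy":0,"dz":0,"rx":0,"ry":0,"rz":0},{"gripper":1,"dx":0,"dy":0,"dz":0,"rx":0,"ry":0,"rz":0},{"gripper":1,"dx":0,"dy":0,"dz":0,"rx":0,"ry":0,"rz":0},{"gripper":1,"dx":0,"dy":0,"dz":0,"rx":0,"ry":0,"rz":0},{"gripper":1,"dx":0,"dy":0,"dz":0,"rx":0,"ry":0,"rz":0},{"gripper":1,"dx":0,"dy":0,"dz":0,"rx":0,"ry":0,"rz":0},{"gripper":1,"dx":0,"dy":0,"dz":0,"rx":0,"ry":0,"rz":0},{"gripper":1,"dx":0,"dy":0,"dz":0,"rx":0,"ry":0,"rz":0}]' 60; python3 go.py r -.26 0 .051
```

```text
time: 3.83
position: [0.523, -0.2584, 0.0498]
orientation: [[0.955, 0.298, -0.0], [0.298, -0.955, 0.0], [-0.0, -0.0, -1.0]]
force: [-2.6, 3.0, 6.9]
width: 0.024
finger_force: 61.4
pos [ 0.523  -0.2584  0.0498] F [-2.6  3.   6.9] w 0.024 t 3.8333
turn [-0.    0.   -0.02]  shift now [-8.58 -0.02 -0.06]  shift after turn [-8.58 -0.04 -0.06]
```

```bash
python3 -m handwheel '[{"gripper":1,"dx":0,"dy":0,"dz":-0.08,"rx":0,"ry":0,"rz":0},{"gripper":1,"dx":-0.3,"dy":0,"dz":0,"rx":0,"ry":0,"rz":0},{"gripper":1,"dx":-0.6,"dy":0,"dz":0,"rx":0,"ry":0,"rz":0},{"gripper":1,"dx":-0.6,"dy":0,"dz":0,"rx":0,"ry":0,"rz":0},{"gripper":1,"dx":-0.6,"dy":0,"dz":0,"rx":0,"ry":0,"rz":0},{"gripper":1,"dx":-0.6,"dy":0,"dz":0,"rx":0,"ry":0,"rz":0},{"gripper":1,"dx":-0.6,"dy":0,"dz":0,"rx":0,"ry":0,"rz":0},{"gripper":1,"dx":-0.6,"dy":0,"dz":0,"rx":0,"ry":0,"rz":0}]' 60; python3 go.py r -.26 0 .051
```

```text
time: 4.5
position: [0.4468, -0.282, 0.0504]
orientation: [[0.955, 0.297, -0.0], [0.297, -0.955, 0.0], [-0.0, -0.0, -1.0]]
force: [0.7, 0.6, -0.2]
width: 0.0244
finger_force: 60.7
pos [ 0.4468 -0.282   0.0504] F [ 0.7  0.6 -0.2] w 0.0244 t 4.5
turn [-0.    0.   -0.03]  shift now [-4.59 -0.01 -0.03]  shift after turn [-4.59 -0.03 -0.03]
```

```bash
python3 -m handwheel '[{"gripper":1,"dx":-0.7,"dy":0,"dz":0,"rx":0,"ry":0,"rz":0},{"gripper":1,"dx":-0.7,"dy":0,"dz":0,"rx":0,"ry":0,"rz":0},{"gripper":1,"dx":-0.7,"dy":0,"dz":0,"rx":0,"ry":0,"rz":0},{"gripper":1,"dx":-0.7,"dy":0,"dz":0,"rx":0,"ry":0,"rz":0},{"gripper":1,"dx":-0.7,"dy":0,"dz":0,"rx":0,"ry":0,"rz":0},{"gripper":1,"dx":-0.7,"dy":0,"dz":0,"rx":0,"ry":0,"rz":0},{"gripper":1,"dx":-0.7,"dy":0,"dz":0,"rx":0,"ry":0,"rz":0},{"gripper":1,"dx":0,"dy":0,"dz":0,"rx":0,"ry":0,"rz":0},{"gripper":1,"dx":0,"dy":0,"dz":0,"rx":0,"ry":0,"rz":0},{"gripper":1,"dx":0,"dy":0,"dz":0,"rx":0,"ry":0,"rz":0}]' 60; python3 go.py r -.275 0 .026
python3 -c "
from h import *
d=snap('wrist','g.png');np.savez('w2.npz',**d)"
```

```text
time: 5.33
position: [0.3548, -0.311, 0.0507]
orientation: [[0.955, 0.297, 0.0], [0.297, -0.955, -0.0], [0.0, 0.0, -1.0]]
force: [-0.1, 0.2, -0.4]
width: 0.0241
finger_force: 60.7
pos [ 0.3548 -0.311   0.0507] F [-0.1  0.2 -0.4] w 0.0241 t 5.3333
turn [ 0.   -0.   -0.03]  shift now [-0.52 -0.03  1.23]  shift after turn [-0.52 -0.03  1.23]
```

View pics/g.png

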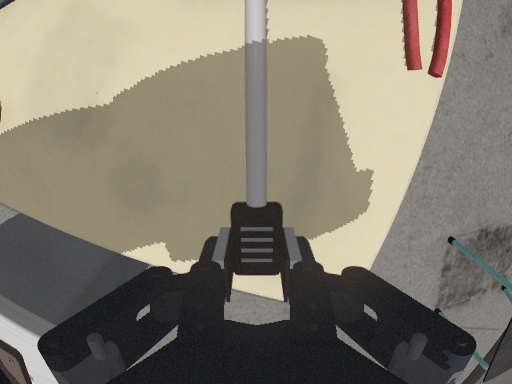

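Grip is held at (257,240) and the rod is clear of the rack. The bench edge at about row 285 is close, so I'll lay the rod further in, between the vice and the rack.

```bash
python3 -m handwheel '[{"gripper":1,"dx":0,"dy":-0.5,"dz":-0.2,"rx":0,"ry":0,"rz":0},{"gripper":1,"dx":0,"dy":-0.7,"dz":0,"rx":0,"ry":0,"rz":0},{"gripper":1,"dx":0,"dy":-0.7,"dz":0,"rx":0,"ry":0,"rz":0},{"gripper":1,"dx":0,"dy":-0.7,"dz":0,"rx":0,"ry":0,"rz":0},{"gripper":1,"dx":0,"dy":-0.7,"dz":0,"rx":0,"ry":0,"rz":0},{"gripper":1,"dx":0.4,"dy":-0.7,"dz":0,"rx":0,"ry":0,"rz":0},{"gripper":1,"dx":0.7,"dy":0,"dz":0,"rx":0,"ry":0,"rz":0},{"gripper":1,"dx":0.8,"dy":0,"dz":0,"rx":0,"ry":0,"rz":0},{"gripper":1,"dx":0.8,"dy":0,"dz":0,"rx":0,"ry":0,"rz":0},{"gripper":1,"dx":0.8,"dy":0,"dz":0,"rx":0,"ry":0,"rz":0},{"gripper":1,"dx":0.7,"dy":0,"dz":0,"rx":0,"ry":0,"rz":0},{"gripper":1,"dx":0.4,"dy":0,"dz":0.3,"rx":0,"ry":0,"rz":0},{"gripper":1,"dx":0,"dy":0,"dz":0.4,"rx":0,"ry":0,"rz":0},{"gripper":1,"dx":0,"dy":0,"dz":0.4,"rx":0,"ry":0,"rz":0},{"gripper":1,"dx":0,"dy":0,"dz":0.2,"rx":0,"ry":0,"rz":0},{"gripper":1,"dx":0,"dy":0,"dz":0.1,"rx":0,"ry":0,"rz":0},{"gripper":1,"dx":0,"dy":0,"dz":0,"rx":0,"ry":0,"rz":0},{"gripper":1,"dx":0,"dy":0,"dz":0,"rx":0,"ry":0,"rz":0}]' 60; python3 go.py r -.17 .08 .025
```

```text
time: 6.88
position: [0.4184, -0.2073, 0.0263]
orientation: [[0.955, 0.297, -0.0], [0.297, -0.955, 0.0], [-0.0, -0.0, -1.0]]
force: [-0.4, 0.1, -2.1]
width: 0.0237
finger_force: 60.7
pos [ 0.4184 -0.2073  0.0263] F [-0.4  0.1 -2.1] w 0.0237 t 6.8833
turn [-0.    0.   -0.03]  shift now [ 0.14 -0.04  0.06]  shift after turn [ 0.14 -0.03  0.06]
```

```bash
python3 -m handwheel '[{"gripper":1,"dx":0,"dy":0,"dz":0.06,"rx":0,"ry":0,"rz":0},{"gripper":0.6,"dx":0,"dy":0,"dz":0,"rx":0,"ry":0,"rz":0},{"gripper":0,"dx":0,"dy":0,"dz":0,"rx":0,"ry":0,"rz":0},{"gripper":0,"dx":0,"dy":0,"dz":0,"rx":0,"ry":0,"rz":0},{"gripper":0,"dx":0,"dy":0,"dz":0,"rx":0,"ry":0,"rz":0},{"gripper":0,"dx":0,"dy":0,"dz":-0.5,"rx":0,"ry":0,"rz":0},{"gripper":0,"dx":0,"dy":0,"dz":-1,"rx":0,"ry":0,"rz":0},{"gripper":0,"dx":0,"dy":0,"dz":-1,"rx":0,"ry":0,"rz":0},{"gripper":0,"dx":0,"dy":0,"dz":-1,"rx":0,"ry":0,"rz":0},{"gripper":0,"dx":0,"dy":0,"dz":-1,"rx":0,"ry":0,"rz":0},{"gripper":0,"dx":0,"dy":0,"dz":-1,"rx":0,"ry":0,"rz":0},{"gripper":0,"dx":0,"dy":0,"dz":-1,"rx":0,"ry":0,"rz":0},{"gripper":0,"dx":0.5,"dy":0.5,"dz":-1,"rx":0,"ry":0,"rz":0},{"gripper":0,"dx":1,"dy":1,"dz":-0.5,"rx":0,"ry":0,"rz":0},{"gripper":0,"dx":1,"dy":1,"dz":0,"rx":0,"ry":0,"rz":0},{"gripper":0,"dx":1,"dy":1,"dz":0,"rx":0,"ry":0,"rz":0},{"gripper":0,"dx":1,"dy":0.5,"dz":0,"rx":0,"ry":0,"rz":0},{"gripper":0,"dx":1,"dy":0,"dz":0,"rx":0,"ry":0,"rz":0},{"gripper":0,"dx":0.5,"dy":0,"dz":0,"rx":0,"ry":0,"rz":0},{"gripper":0,"dx":0,"dy":0,"dz":0,"rx":0,"ry":0,"rz":0}]' 60; python3 go.py r -.042 0 .036
python3 - <<'E'
from h import *
np.set_printoptions(precision=4,suppress=True)
d=snap('wrist','h.png');np.savez('w3.npz',**d);P=wcloud(d);im=d['color'];V=im.max(-1)
x,y,z=P[...,0],P[...,1],P[...,2]
# box: rim
m=(x>.55)&(x<.8)&(y>.03)&(y<.3)&(z>.036)&(z<.048)
print(m.sum());q=P[m][:,:2];print(cv2.minAreaRect((q*1000).astype(np.float32)))
d=snap('side');P=cloud(d);x,y,z=P[...,0],P[...,1],P[...,2]
m=(x>.6)&(x<.76)&(y>.03)&(y<.26)&(z>.034)&(z<.05)
print(m.sum());q=P[m][:,:2];print(cv2.minAreaRect((q*1000).astype(np.float32)))
E
```

```text
time: 8.55
position: [0.5585, -0.2471, 0.1858]
orientation: [[0.954, 0.299, 0.001], [0.299, -0.954, -0.0], [0.001, 0.0, -1.0]]
force: [-0.6, 0.7, -0.2]
width: 0.0855
finger_force: 0.0
pos [ 0.5585 -0.2471  0.1858] F [-0.6  0.7 -0.2] w 0.0855 t 8.55
turn [ 0.   -0.01 -0.01]  shift now [ 0.45 -0.04  7.49]  shift after turn [ 0.46 -0.04  7.49]
579
((618.1126708984375, 68.4616928100586), (131.60452270507812, 29.55465316772461), 6.15605354309082)
90
((660.7031860351562, 115.35501098632812), (112.74837493896484, 231.53948974609375), 23.91792106628418)
```

View pics/h.png

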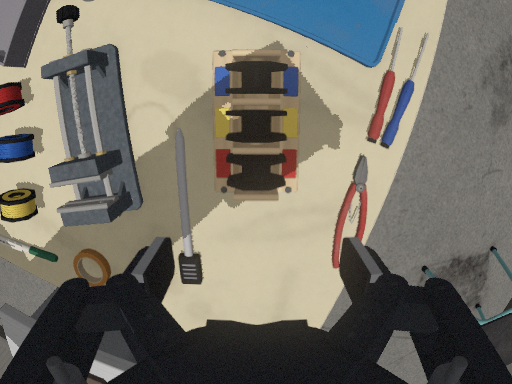

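The rod lies at (187,215), grip at (190,267), clear of everything. Now the near bare reel.

```bash
python3 -m handwheel '[{"gripper":0,"dx":0.46,"dy":-0.04,"dz":0.49,"rx":0,"ry":0,"rz":0},{"gripper":0,"dx":0,"dy":0,"dz":1,"rx":0,"ry":0,"rz":0},{"gripper":0,"dx":0,"dy":0,"dz":1,"rx":0,"ry":0,"rz":0},{"gripper":0,"dx":0,"dy":0,"dz":1,"rx":0,"ry":0,"rz":0},{"gripper":0,"dx":0,"dy":0,"dz":1,"rx":0,"ry":0,"rz":0},{"gripper":0,"dx":0,"dy":0,"dz":1,"rx":0,"ry":0,"rz":0},{"gripper":0,"dx":0,"dy":0,"dz":1,"rx":0,"ry":0,"rz":0},{"gripper":0,"dx":0,"dy":0,"dz":0.8,"rx":0,"ry":0,"rz":0},{"gripper":0,"dx":0,"dy":0,"dz":0.2,"rx":0,"ry":0,"rz":0},{"gripper":1,"dx":0,"dy":0,"dz":0,"rx":0,"ry":0,"rz":0},{"gripper":1,"dx":0,"dy":0,"dz":0,"rx":0,"ry":0,"rz":0},{"gripper":1,"dx":0,"dy":0,"dz":0,"rx":0,"ry":0,"rz":0},{"gripper":1,"dx":0,"dy":0,"dz":0,"rx":0,"ry":0,"rz":0},{"gripper":1,"dx":0,"dy":0,"dz":0,"rx":0,"ry":0,"rz":0},{"gripper":1,"dx":0,"dy":0,"dz":0,"rx":0,"ry":0,"rz":0}]' 40; python3 go.py r -.042 0 .036
```

```text
time: 9.9
position: [0.5667, -0.2447, 0.0371]
orientation: [[0.955, 0.298, 0.002], [0.298, -0.955, -0.001], [0.002, 0.002, -1.0]]
force: [-0.2, 0.7, 3.9]
width: 0.0535
finger_force: 44.0
pos [ 0.5667 -0.2447  0.0371] F [-0.2  0.7  3.9] w 0.0535 t 9.9
turn [ 0.02 -0.01 -0.02]  shift now [ 0.03 -0.04  0.05]  shift after turn [ 0.03 -0.04  0.05]
```

```bash
python3 -m handwheel '[{"gripper":1,"dx":0,"dy":0,"dz":-0.4,"rx":0,"ry":0,"rz":0},{"gripper":1,"dx":0,"dy":0,"dz":-0.8,"rx":0,"ry":0,"rz":0},{"gripper":1,"dx":0,"dy":0,"dz":-1,"rx":0,"ry":0,"rz":0},{"gripper":1,"dx":0,"dy":0,"dz":-1,"rx":0,"ry":0,"rz":0},{"gripper":1,"dx":0,"dy":0,"dz":-1,"rx":0,"ry":0,"rz":0},{"gripper":1,"dx":0,"dy":0,"dz":-1,"rx":0,"ry":0,"rz":0},{"gripper":1,"dx":0,"dy":0,"dz":-1,"rx":0,"ry":0,"rz":0},{"gripper":1,"dx":0,"dy":0,"dz":-1,"rx":0,"ry":0,"rz":0},{"gripper":1,"dx":0,"dy":0,"dz":-1,"rx":0,"ry":0,"rz":0},{"gripper":1,"dx":0,"dy":0,"dz":-1,"rx":0,"ry":0,"rz":0},{"gripper":1,"dx":0,"dy":0,"dz":-1,"rx":0,"ry":0,"rz":0}]' 40
python3 -m handwheel '[{"gripper":1,"dx":0.2,"dy":-0.5,"dz":0,"rx":0,"ry":0,"rz":0},{"gripper":1,"dx":0.41,"dy":-1,"dz":0,"rx":0,"ry":0,"rz":0},{"gripper":1,"dx":0.41,"dy":-1,"dz":0,"rx":0,"ry":0,"rz":0},{"gripper":1,"dx":0.41,"dy":-1,"dz":0,"rx":0,"ry":0,"rz":0},{"gripper":1,"dx":0.41,"dy":-1,"dz":0,"rx":0,"ry":0,"rz":0},{"gripper":1,"dx":0.41,"dy":-1,"dz":0,"rx":0,"ry":0,"rz":0},{"gripper":1,"dx":0.41,"dy":-1,"dz":0,"rx":0,"ry":0,"rz":0},{"gripper":1,"dx":0.41,"dy":-1,"dz":0,"rx":0,"ry":0,"rz":0},{"gripper":1,"dx":0.41,"dy":-1,"dz":0,"rx":0,"ry":0,"rz":0},{"gripper":1,"dx":0.41,"dy":-1,"dz":0,"rx":0,"ry":0,"rz":0},{"gripper":1,"dx":0.41,"dy":-1,"dz":0,"rx":0,"ry":0,"rz":0},{"gripper":1,"dx":0.41,"dy":-1,"dz":0,"rx":0,"ry":0,"rz":0},{"gripper":1,"dx":0.41,"dy":-1,"dz":0,"rx":0,"ry":0,"rz":0},{"gripper":1,"dx":0.41,"dy":-1,"dz":0,"rx":0,"ry":0,"rz":0},{"gripper":1,"dx":0.41,"dy":-1,"dz":0,"rx":0,"ry":0,"rz":0},{"gripper":1,"dx":0.41,"dy":-1,"dz":0,"rx":0,"ry":0,"rz":0},{"gripper":1,"dx":0.41,"dy":-1,"dz":0,"rx":0,"ry":0,"rz":0},{"gripper":1,"dx":0.2,"dy":-0.5,"dz":0,"rx":0,"ry":0,"rz":0},{"gripper":1,"dx":0,"dy":0,"dz":0,"rx":0,"ry":0,"rz":0}]' 40
python3 - <<'E'
from h import *
np.set_printoptions(precision=4,suppress=True)
d=snap('wrist','i.png');np.savez('w4.npz',**d);P=wcloud(d)
x,y,z=P[...,0],P[...,1],P[...,2]
m=(x>.58)&(x<.76)&(y>.02)&(y<.25)&(z>.036)&(z<.047)
m=cv2.morphologyEx(m.astype(np.uint8),cv2.MORPH_OPEN,np.ones((2,2)))>0
k,l,S,ce=cv2.connectedComponentsWithStats(m.astype(np.uint8))
for i in range(1,k):
    if S[i,4]>60:print(ce[i],S[i,4],cv2.minAreaRect((P[l==i][:,:2]*1000).astype(np.float32)),np.median(z[l==i]))
E
```

```text
time: 10.82
position: [0.5654, -0.244, 0.2407]
orientation: [[0.955, 0.298, -0.0], [0.298, -0.955, 0.0], [-0.0, -0.0, -1.0]]
force: [0.3, -0.2, -1.1]
width: 0.0536
finger_force: 43.6
time: 12.4
position: [0.5965, 0.1241, 0.2383]
orientation: [[0.954, 0.301, -0.002], [0.301, -0.954, 0.0], [-0.002, -0.001, -1.0]]
force: [-0.2, -0.8, -0.3]
width: 0.0531
finger_force: 43.6
[242.881   11.6429] 126 ((755.3026733398438, 189.88258361816406), (2.579273223876953, 35.85387420654297), 1.36491060256958) 0.04215121215792041
[257.868  101.1335] 1970 ((665.9542236328125, 142.90338134765625), (179.36126708984375, 117.76136016845703), 82.19381713867188) 0.04077316812390795
[372.4815  58.4501] 351 ((729.4381713867188, 79.97920989990234), (28.01017951965332, 180.46145629882812), 34.89798355102539) 0.04552806964860288
```

View pics/i.png

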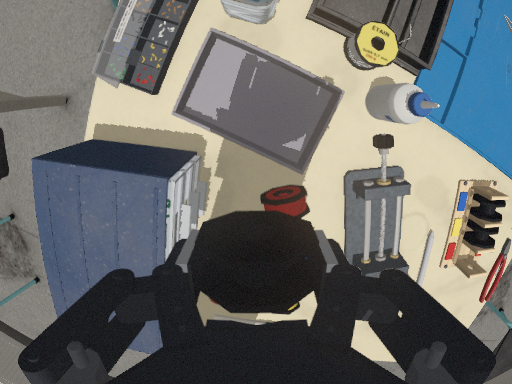

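The box shows its rim corners at (213,30), (343,95), (297,172) and (173,112); the held bare reel hides (260,260). The drawer cabinet at (120,250) must be avoided.

```bash
python3 - <<'E'
from h import *
np.set_printoptions(precision=4,suppress=True)
d=dict(np.load('w4.npz'));P=wcloud(d)
c=onplane(d,[(213,30),(343,95),(298,172),(173,112)],.042);print(c,c.mean(0))
e=(c[1]-c[2]+c[0]-c[3]);print('x-axis yaw',np.rad2deg(np.arctan2(e[1],e[0])))
e=(c[0]-c[1]+c[3]-c[2]);print('y-axis yaw-90',np.rad2deg(np.arctan2(-e[0],e[1])))
x,y,z=P[...,0],P[...,1],P[...,2]
m=(np.hypot(x-.668,y-.143)<.12)&(z>.039)&(z<.044)
m=cv2.morphologyEx(m.astype(np.uint8),cv2.MORPH_OPEN,np.ones((2,2)))
k,l,S,ce=cv2.connectedComponentsWithStats(m);i=1+S[1:,4].argmax();print(cv2.minAreaRect((P[l==i][:,:2]*1000).astype(np.float32)))
m=(y>.1)&(x<.62)&(z>.06)&(z<.15);print('cabinet',P[m].min(0),np.percentile(P[m],[50,99],axis=0))
E
python3 go.py .638 .147 .236 -8
```

```text
[[0.7264 0.2133 0.042 ]
 [0.7024 0.0602 0.042 ]
 [0.6061 0.0794 0.042 ]
 [0.6293 0.2293 0.042 ]] [0.6661 0.1455 0.042 ]
x-axis yaw -10.306197286128125
y-axis yaw-90 -8.85824734171687
((665.9542236328125, 142.90338134765625), (179.36126708984375, 117.76136016845703), 82.19381713867188)
cabinet [0.3607 0.1713 0.0601] [[0.5313 0.2533 0.1273]
 [0.5844 0.3382 0.129 ]]
pos [0.5968 0.1227 0.2385] F [-0.  -0.3 -0.9] w 0.0534 t 12.45
turn [0.   0.01 3.7 ]  shift now [ 2.33 -0.54  0.12]  shift after turn [ 1.87 -1.49  0.13]
```

```bash
python3 -m handwheel '[{"gripper":1,"dx":0,"dy":0,"dz":0,"rx":0,"ry":0,"rz":0.96},{"gripper":1,"dx":0,"dy":0,"dz":0,"rx":0,"ry":0,"rz":0.96},{"gripper":1,"dx":0,"dy":0,"dz":0,"rx":0,"ry":0,"rz":0.96},{"gripper":1,"dx":0,"dy":0,"dz":0,"rx":0,"ry":0,"rz":0.96},{"gripper":1,"dx":0.7,"dy":-0.3,"dz":0,"rx":0,"ry":0,"rz":0},{"gripper":1,"dx":1,"dy":-0.3,"dz":0,"rx":0,"ry":0,"rz":0},{"gripper":1,"dx":1,"dy":-0.3,"dz":0,"rx":0,"ry":0,"rz":0},{"gripper":1,"dx":1,"dy":-0.3,"dz":0,"rx":0,"ry":0,"rz":0},{"gripper":1,"dx":1,"dy":-0.3,"dz":0,"rx":0,"ry":0,"rz":0},{"gripper":1,"dx":0,"dy":0,"dz":0,"rx":0,"ry":0,"rz":0},{"gripper":1,"dx":0,"dy":0,"dz":0,"rx":0,"ry":0,"rz":0}]' 40; python3 go.py .6966 .1398 .036 -9
```

```text
time: 13.37
position: [0.6953, 0.1351, 0.2384]
orientation: [[0.987, -0.159, -0.002], [-0.159, -0.987, -0.001], [-0.002, 0.001, -1.0]]
force: [0.0, -0.5, -0.5]
width: 0.053
finger_force: 43.6
pos [0.6953 0.1351 0.2384] F [ 0.  -0.5 -0.5] w 0.053 t 13.3667
turn [ 0.01  0.01 -0.02]  shift now [ 0.04 -0.25 10.12]  shift after turn [ 0.03 -0.24 10.12]
```

```bash
python3 -m handwheel '[{"gripper":1,"dx":0,"dy":-0.24,"dz":0.6,"rx":0,"ry":0,"rz":0},{"gripper":1,"dx":0,"dy":0,"dz":1,"rx":0,"ry":0,"rz":0},{"gripper":1,"dx":0,"dy":0,"dz":1,"rx":0,"ry":0,"rz":0},{"gripper":1,"dx":0,"dy":0,"dz":1,"rx":0,"ry":0,"rz":0},{"gripper":1,"dx":0,"dy":0,"dz":1,"rx":0,"ry":0,"rz":0},{"gripper":1,"dx":0,"dy":0,"dz":1,"rx":0,"ry":0,"rz":0},{"gripper":1,"dx":0,"dy":0,"dz":1,"rx":0,"ry":0,"rz":0},{"gripper":1,"dx":0,"dy":0,"dz":1,"rx":0,"ry":0,"rz":0},{"gripper":1,"dx":0,"dy":0,"dz":1,"rx":0,"ry":0,"rz":0},{"gripper":1,"dx":0,"dy":0,"dz":0.8,"rx":0,"ry":0,"rz":0},{"gripper":1,"dx":0,"dy":0,"dz":0.4,"rx":0,"ry":0,"rz":0},{"gripper":1,"dx":0,"dy":0,"dz":0.3,"rx":0,"ry":0,"rz":0},{"gripper":1,"dx":0,"dy":0,"dz":0,"rx":0,"ry":0,"rz":0},{"gripper":1,"dx":0,"dy":0,"dz":0,"rx":0,"ry":0,"rz":0}]' 40; python3 go.py .6966 .1398 .036 -9
```

```text
time: 14.53
position: [0.6963, 0.1413, 0.0383]
orientation: [[0.987, -0.158, 0.001], [-0.158, -0.987, 0.0], [0.001, -0.0, -1.0]]
force: [-0.0, 0.1, 0.3]
width: 0.0535
finger_force: 43.7
pos [0.6963 0.1413 0.0383] F [-0.   0.1  0.3] w 0.0535 t 14.5333
turn [-0.   -0.01 -0.01]  shift now [0.03 0.07 0.11]  shift after turn [0.03 0.07 0.11]
```

```bash
python3 -m handwheel '[{"gripper":0.3,"dx":0,"dy":0,"dz":0,"rx":0,"ry":0,"rz":0},{"gripper":0.2,"dx":0,"dy":0,"dz":0,"rx":0,"ry":0,"rz":0},{"gripper":0.1,"dx":0,"dy":0,"dz":0,"rx":0,"ry":0,"rz":0},{"gripper":0,"dx":0,"dy":0,"dz":0,"rx":0,"ry":0,"rz":0},{"gripper":0,"dx":0,"dy":0,"dz":0,"rx":0,"ry":0,"rz":0},{"gripper":0,"dx":0,"dy":0,"dz":-0.5,"rx":0,"ry":0,"rz":0},{"gripper":0,"dx":0,"dy":0,"dz":-1,"rx":0,"ry":0,"rz":0},{"gripper":0,"dx":0,"dy":0,"dz":-1,"rx":0,"ry":0,"rz":0},{"gripper":0,"dx":0,"dy":0,"dz":-1,"rx":0,"ry":0,"rz":0},{"gripper":0,"dx":0,"dy":0,"dz":-1,"rx":0,"ry":0,"rz":0},{"gripper":0,"dx":0,"dy":0,"dz":-1,"rx":0,"ry":0,"rz":0},{"gripper":0,"dx":0,"dy":0,"dz":-1,"rx":0,"ry":0,"rz":0},{"gripper":0,"dx":0,"dy":0,"dz":-1,"rx":0,"ry":0,"rz":0},{"gripper":0,"dx":0,"dy":0,"dz":-1,"rx":0,"ry":0,"rz":0},{"gripper":0,"dx":0,"dy":0,"dz":-1,"rx":0,"ry":0,"rz":0},{"gripper":0,"dx":0,"dy":0,"dz":-0.5,"rx":0,"ry":0,"rz":0},{"gripper":0,"dx":0,"dy":0,"dz":0,"rx":0,"ry":0,"rz":0}]' 40; python3 go.py r 0 0 .236
```

```text
time: 15.95
position: [0.6974, 0.1414, 0.2423]
orientation: [[0.987, -0.158, 0.007], [-0.158, -0.987, 0.0], [0.007, -0.002, -1.0]]
force: [0.5, -0.0, 0.4]
width: 0.0853
finger_force: 0.0
pos [0.6974 0.1414 0.2423] F [ 0.5 -0.   0.4] w 0.0853 t 15.95
turn [ 0.   -0.06 -3.86]  shift now [-1.52 19.11  0.27]  shift after turn [-9.89 16.41  0.31]
```

```bash
python3 -m handwheel '[{"gripper":0,"dx":-0.08,"dy":0.5,"dz":0,"rx":0,"ry":0,"rz":0},{"gripper":0,"dx":-0.08,"dy":1,"dz":0,"rx":0,"ry":0,"rz":0},{"gripper":0,"dx":-0.08,"dy":1,"dz":0,"rx":0,"ry":0,"rz":0},{"gripper":0,"dx":-0.08,"dy":1,"dz":0,"rx":0,"ry":0,"rz":0},{"gripper":0,"dx":-0.08,"dy":1,"dz":0,"rx":0,"ry":0,"rz":0},{"gripper":0,"dx":-0.08,"dy":1,"dz":0,"rx":0,"ry":0,"rz":0},{"gripper":0,"dx":-0.08,"dy":1,"dz":0,"rx":0,"ry":0,"rz":0},{"gripper":0,"dx":-0.08,"dy":1,"dz":0,"rx":0,"ry":0,"rz":0},{"gripper":0,"dx":-0.08,"dy":1,"dz":0,"rx":0,"ry":0,"rz":0},{"gripper":0,"dx":-0.08,"dy":1,"dz":0,"rx":0,"ry":0,"rz":0},{"gripper":0,"dx":-0.08,"dy":1,"dz":0,"rx":0,"ry":0,"rz":0},{"gripper":0,"dx":-0.08,"dy":1,"dz":0,"rx":0,"ry":0,"rz":0},{"gripper":0,"dx":-0.08,"dy":1,"dz":0,"rx":0,"ry":0,"rz":0},{"gripper":0,"dx":-0.08,"dy":1,"dz":0,"rx":0,"ry":0,"rz":0},{"gripper":0,"dx":-0.08,"dy":1,"dz":0,"rx":0,"ry":0,"rz":0},{"gripper":0,"dx":-0.08,"dy":1,"dz":0,"rx":0,"ry":0,"rz":0},{"gripper":0,"dx":-0.08,"dy":1,"dz":0,"rx":0,"ry":0,"rz":0},{"gripper":0,"dx":-0.08,"dy":1,"dz":0,"rx":0,"ry":0,"rz":0},{"gripper":0,"dx":-0.08,"dy":1,"dz":0,"rx":0,"ry":0,"rz":0},{"gripper":0,"dx":0,"dy":0.6,"dz":0,"rx":0,"ry":0,"rz":0}]' 40
python3 -m handwheel '[{"gripper":0,"dx":0,"dy":0,"dz":0.5,"rx":0,"ry":0,"rz":-0.96},{"gripper":0,"dx":0,"dy":0,"dz":1,"rx":0,"ry":0,"rz":-0.96},{"gripper":0,"dx":0,"dy":0,"dz":1,"rx":0,"ry":0,"rz":-0.96},{"gripper":0,"dx":0,"dy":0,"dz":1,"rx":0,"ry":0,"rz":-0.96},{"gripper":0,"dx":0,"dy":0,"dz":1,"rx":0,"ry":0,"rz":0},{"gripper":0,"dx":0,"dy":0,"dz":0,"rx":0,"ry":0,"rz":0},{"gripper":0,"dx":0,"dy":0,"dz":0,"rx":0,"ry":0,"rz":0}]' 40; python3 go.py r 0 0 .036
```

```text
time: 17.62
position: [0.6035, -0.2329, 0.235]
orientation: [[0.987, -0.16, -0.004], [-0.16, -0.987, 0.001], [-0.004, -0.001, -1.0]]
force: [-0.1, -0.1, -0.6]
width: 0.0855
finger_force: 0.0
time: 18.2
position: [0.6039, -0.2304, 0.1449]
orientation: [[0.955, 0.297, -0.005], [0.297, -0.955, 0.003], [-0.004, -0.004, -1.0]]
force: [0.5, 0.5, 0.8]
width: 0.0858
finger_force: 0.0
pos [ 0.6039 -0.2304  0.1449] F [0.5 0.5 0.8] w 0.0858 t 18.2
turn [-0.03  0.03 -0.02]  shift now [0.16 0.1  5.44]  shift after turn [0.14 0.08 5.45]
```

```bash
python3 -m handwheel '[{"gripper":0,"dx":0.15,"dy":0.09,"dz":0.6,"rx":-0.03,"ry":0.03,"rz":0},{"gripper":0,"dx":0,"dy":0,"dz":1,"rx":0,"ry":0,"rz":0},{"gripper":0,"dx":0,"dy":0,"dz":1,"rx":0,"ry":0,"rz":0},{"gripper":0,"dx":0,"dy":0,"dz":1,"rx":0,"ry":0,"rz":0},{"gripper":0,"dx":0,"dy":0,"dz":1,"rx":0,"ry":0,"rz":0},{"gripper":0,"dx":0,"dy":0,"dz":0.6,"rx":0,"ry":0,"rz":0},{"gripper":0,"dx":0,"dy":0,"dz":0.25,"rx":0,"ry":0,"rz":0},{"gripper":1,"dx":0,"dy":0,"dz":0,"rx":0,"ry":0,"rz":0},{"gripper":1,"dx":0,"dy":0,"dz":0,"rx":0,"ry":0,"rz":0},{"gripper":1,"dx":0,"dy":0,"dz":0,"rx":0,"ry":0,"rz":0},{"gripper":1,"dx":0,"dy":0,"dz":0,"rx":0,"ry":0,"rz":0},{"gripper":1,"dx":0,"dy":0,"dz":0,"rx":0,"ry":0,"rz":0},{"gripper":1,"dx":0,"dy":0,"dz":0,"rx":0,"ry":0,"rz":0},{"gripper":1,"dx":0,"dy":0,"dz":-0.4,"rx":0,"ry":0,"rz":0},{"gripper":1,"dx":0,"dy":0,"dz":-1,"rx":0,"ry":0,"rz":0},{"gripper":1,"dx":0,"dy":0,"dz":-1,"rx":0,"ry":0,"rz":0},{"gripper":1,"dx":0,"dy":0,"dz":-1,"rx":0,"ry":0,"rz":0},{"gripper":1,"dx":0,"dy":0,"dz":-1,"rx":0,"ry":0,"rz":0}]' 40
python3 -m handwheel '[{"gripper":1,"dx":0,"dy":0,"dz":-1,"rx":0,"ry":0,"rz":0},{"gripper":1,"dx":0,"dy":0,"dz":-1,"rx":0,"ry":0,"rz":0.96},{"gripper":1,"dx":0,"dy":0,"dz":-1,"rx":0,"ry":0,"rz":0.96},{"gripper":1,"dx":0,"dy":0,"dz":-1,"rx":0,"ry":0,"rz":0.96},{"gripper":1,"dx":0,"dy":0,"dz":-1,"rx":0,"ry":0,"rz":0.96},{"gripper":1,"dx":0,"dy":0,"dz":-0.5,"rx":0,"ry":0,"rz":0},{"gripper":1,"dx":0,"dy":0,"dz":0,"rx":0,"ry":0,"rz":0},{"gripper":1,"dx":0,"dy":0,"dz":0,"rx":0,"ry":0,"rz":0}]' 40
python3 go.py .6665 .1445 .236 -9
```

```text
time: 19.7
position: [0.6092, -0.2326, 0.1286]
orientation: [[0.955, 0.298, 0.006], [0.298, -0.955, -0.004], [0.005, 0.006, -1.0]]
force: [-0.6, -0.2, -0.5]
width: 0.0533
finger_force: 44.3
time: 20.37
position: [0.6086, -0.232, 0.2373]
orientation: [[0.988, -0.156, 0.006], [-0.156, -0.988, -0.004], [0.007, 0.003, -1.0]]
force: [0.2, -0.4, -1.3]
width: 0.0532
finger_force: 44.3
pos [ 0.6086 -0.232   0.2373] F [ 0.2 -0.4 -1.3] w 0.0532 t 20.3667
turn [ 0.02 -0.06  0.01]  shift now [-7.000e-02 -1.905e+01  1.000e-02]  shift after turn [ -0.08 -19.05   0.06]
```

```bash
python3 -m handwheel '[{"gripper":1,"dx":0,"dy":-0.5,"dz":0,"rx":0,"ry":-0.06,"rz":0},{"gripper":1,"dx":0,"dy":-1,"dz":0,"rx":0,"ry":0,"rz":0},{"gripper":1,"dx":0,"dy":-1,"dz":0,"rx":0,"ry":0,"rz":0},{"gripper":1,"dx":0,"dy":-1,"dz":0,"rx":0,"ry":0,"rz":0},{"gripper":1,"dx":0,"dy":-1,"dz":0,"rx":0,"ry":0,"rz":0},{"gripper":1,"dx":0,"dy":-1,"dz":0,"rx":0,"ry":0,"rz":0},{"gripper":1,"dx":0,"dy":-1,"dz":0,"rx":0,"ry":0,"rz":0},{"gripper":1,"dx":0,"dy":-1,"dz":0,"rx":0,"ry":0,"rz":0},{"gripper":1,"dx":0,"dy":-1,"dz":0,"rx":0,"ry":0,"rz":0},{"gripper":1,"dx":0,"dy":-1,"dz":0,"rx":0,"ry":0,"rz":0},{"gripper":1,"dx":0,"dy":-1,"dz":0,"rx":0,"ry":0,"rz":0},{"gripper":1,"dx":0,"dy":-1,"dz":0,"rx":0,"ry":0,"rz":0},{"gripper":1,"dx":0,"dy":-1,"dz":0,"rx":0,"ry":0,"rz":0},{"gripper":1,"dx":0,"dy":-1,"dz":0,"rx":0,"ry":0,"rz":0},{"gripper":1,"dx":0,"dy":-1,"dz":0,"rx":0,"ry":0,"rz":0},{"gripper":1,"dx":0,"dy":-1,"dz":0,"rx":0,"ry":0,"rz":0},{"gripper":1,"dx":0,"dy":-1,"dz":0,"rx":0,"ry":0,"rz":0},{"gripper":1,"dx":0,"dy":-1,"dz":0,"rx":0,"ry":0,"rz":0},{"gripper":1,"dx":0,"dy":-1,"dz":0,"rx":0,"ry":0,"rz":0},{"gripper":1,"dx":0,"dy":-0.55,"dz":0,"rx":0,"ry":0,"rz":0}]' 40
python3 -m handwheel '[{"gripper":1,"dx":0,"dy":0,"dz":0.5,"rx":0,"ry":0,"rz":0},{"gripper":1,"dx":0,"dy":0,"dz":0.5,"rx":0,"ry":0,"rz":0},{"gripper":1,"dx":0,"dy":0,"dz":0,"rx":0,"ry":0,"rz":0},{"gripper":1,"dx":0,"dy":0,"dz":0,"rx":0,"ry":0,"rz":0}]' 40
python3 go.py .6665 .1445 .036 -9
```

```text
time: 22.03
position: [0.6675, 0.1472, 0.2334]
orientation: [[0.988, -0.155, -0.006], [-0.155, -0.988, -0.001], [-0.006, 0.002, -1.0]]
force: [-0.9, -0.9, -0.8]
width: 0.0534
finger_force: 44.3
time: 22.37
position: [0.6674, 0.1433, 0.2133]
orientation: [[0.987, -0.159, -0.007], [-0.159, -0.987, -0.002], [-0.007, 0.003, -1.0]]
force: [-0.5, -0.4, -0.3]
width: 0.0533
finger_force: 44.3
pos [0.6674 0.1433 0.2133] F [-0.5 -0.4 -0.3] w 0.0533 t 22.3667
turn [ 0.02  0.06 -0.02]  shift now [ 0.   -0.08  8.87]  shift after turn [-0.06 -0.05  8.87]
```

```bash
python3 -m handwheel '[{"gripper":1,"dx":-0.05,"dy":-0.05,"dz":0.6,"rx":0.02,"ry":0.06,"rz":0},{"gripper":1,"dx":0,"dy":0,"dz":1,"rx":0,"ry":0,"rz":0},{"gripper":1,"dx":0,"dy":0,"dz":1,"rx":0,"ry":0,"rz":0},{"gripper":1,"dx":0,"dy":0,"dz":1,"rx":0,"ry":0,"rz":0},{"gripper":1,"dx":0,"dy":0,"dz":1,"rx":0,"ry":0,"rz":0},{"gripper":1,"dx":0,"dy":0,"dz":1,"rx":0,"ry":0,"rz":0},{"gripper":1,"dx":0,"dy":0,"dz":1,"rx":0,"ry":0,"rz":0},{"gripper":1,"dx":0,"dy":0,"dz":1,"rx":0,"ry":0,"rz":0},{"gripper":1,"dx":0,"dy":0,"dz":0.7,"rx":0,"ry":0,"rz":0},{"gripper":1,"dx":0,"dy":0,"dz":0.35,"rx":0,"ry":0,"rz":0},{"gripper":1,"dx":0,"dy":0,"dz":0.15,"rx":0,"ry":0,"rz":0},{"gripper":1,"dx":0,"dy":0,"dz":0,"rx":0,"ry":0,"rz":0},{"gripper":1,"dx":0,"dy":0,"dz":0,"rx":0,"ry":0,"rz":0}]' 40
python3 -m handwheel '[{"gripper":0.3,"dx":0,"dy":0,"dz":0,"rx":0,"ry":0,"rz":0},{"gripper":0.2,"dx":0,"dy":0,"dz":0,"rx":0,"ry":0,"rz":0},{"gripper":0.1,"dx":0,"dy":0,"dz":0,"rx":0,"ry":0,"rz":0},{"gripper":0,"dx":0,"dy":0,"dz":0,"rx":0,"ry":0,"rz":0},{"gripper":0,"dx":0,"dy":0,"dz":0,"rx":0,"ry":0,"rz":0},{"gripper":0,"dx":0,"dy":0,"dz":-0.5,"rx":0,"ry":0,"rz":0},{"gripper":0,"dx":0,"dy":0,"dz":-1,"rx":0,"ry":0,"rz":0},{"gripper":0,"dx":0,"dy":0,"dz":-1,"rx":0,"ry":0,"rz":0},{"gripper":0,"dx":0,"dy":0,"dz":-1,"rx":0,"ry":0,"rz":0},{"gripper":0,"dx":0,"dy":0,"dz":-1,"rx":0,"ry":0,"rz":0},{"gripper":0,"dx":0,"dy":0,"dz":-1,"rx":0,"ry":0,"rz":0},{"gripper":0,"dx":0,"dy":0,"dz":-1,"rx":0,"ry":0,"rz":0},{"gripper":0,"dx":0,"dy":0,"dz":-1,"rx":0,"ry":0,"rz":0},{"gripper":0,"dx":0,"dy":0,"dz":-1,"rx":0,"ry":0,"rz":0},{"gripper":0,"dx":0,"dy":0,"dz":-1,"rx":0,"ry":0,"rz":0},{"gripper":0,"dx":0,"dy":0,"dz":-0.5,"rx":0,"ry":0,"rz":0},{"gripper":0,"dx":0,"dy":0,"dz":0,"rx":0,"ry":0,"rz":0}]' 40; python3 go.py r 0.042 0 .236
```

```text
time: 23.45
position: [0.6695, 0.1455, 0.0412]
orientation: [[0.987, -0.158, 0.007], [-0.158, -0.987, 0.0], [0.007, -0.001, -1.0]]
force: [0.1, 1.0, -0.3]
width: 0.0532
finger_force: 44.4
time: 24.87
position: [0.669, 0.1458, 0.2444]
orientation: [[0.987, -0.158, 0.012], [-0.158, -0.987, 0.001], [0.012, -0.002, -1.0]]
force: [-0.8, 0.3, 1.3]
width: 0.0851
finger_force: 0.0
pos [0.669  0.1458 0.2444] F [-0.8  0.3  1.3] w 0.0851 t 24.8667
turn [ 0.   -0.1  -3.86]  shift now [ 1.79 18.16  0.4 ]  shift after turn [-6.51 17.05  0.42]
```

```bash
python3 -m handwheel '[{"gripper":0,"dx":0.1,"dy":0.5,"dz":0,"rx":0,"ry":-0.08,"rz":0},{"gripper":0,"dx":0.1,"dy":1,"dz":0,"rx":0,"ry":0,"rz":0},{"gripper":0,"dx":0.1,"dy":1,"dz":0,"rx":0,"ry":0,"rz":0},{"gripper":0,"dx":0.1,"dy":1,"dz":0,"rx":0,"ry":0,"rz":0},{"gripper":0,"dx":0.1,"dy":1,"dz":0,"rx":0,"ry":0,"rz":0},{"gripper":0,"dx":0.1,"dy":1,"dz":0,"rx":0,"ry":0,"rz":0},{"gripper":0,"dx":0.1,"dy":1,"dz":0,"rx":0,"ry":0,"rz":0},{"gripper":0,"dx":0.1,"dy":1,"dz":0,"rx":0,"ry":0,"rz":0},{"gripper":0,"dx":0.1,"dy":1,"dz":0,"rx":0,"ry":0,"rz":0},{"gripper":0,"dx":0.1,"dy":1,"dz":0,"rx":0,"ry":0,"rz":0},{"gripper":0,"dx":0.1,"dy":1,"dz":0,"rx":0,"ry":0,"rz":0},{"gripper":0,"dx":0.1,"dy":1,"dz":0,"rx":0,"ry":0,"rz":0},{"gripper":0,"dx":0.1,"dy":1,"dz":0,"rx":0,"ry":0,"rz":0},{"gripper":0,"dx":0.1,"dy":1,"dz":0,"rx":0,"ry":0,"rz":0},{"gripper":0,"dx":0.1,"dy":1,"dz":0,"rx":0,"ry":0,"rz":0},{"gripper":0,"dx":0.1,"dy":1,"dz":0,"rx":0,"ry":0,"rz":0},{"gripper":0,"dx":0.1,"dy":1,"dz":0,"rx":0,"ry":0,"rz":0},{"gripper":0,"dx":0.1,"dy":1,"dz":0,"rx":0,"ry":0,"rz":0},{"gripper":0,"dx":0,"dy":0.6,"dz":0,"rx":0,"ry":0,"rz":0}]' 40
python3 -m handwheel '[{"gripper":0,"dx":0,"dy":0,"dz":0.5,"rx":0,"ry":0,"rz":-0.96},{"gripper":0,"dx":0,"dy":0,"dz":1,"rx":0,"ry":0,"rz":-0.96},{"gripper":0,"dx":0,"dy":0,"dz":1,"rx":0,"ry":0,"rz":-0.96},{"gripper":0,"dx":0,"dy":0,"dz":1,"rx":0,"ry":0,"rz":-0.96},{"gripper":0,"dx":0,"dy":0,"dz":1,"rx":0,"ry":0,"rz":0},{"gripper":0,"dx":0,"dy":0,"dz":0,"rx":0,"ry":0,"rz":0},{"gripper":0,"dx":0,"dy":0,"dz":0,"rx":0,"ry":0,"rz":0}]' 40; python3 go.py r .042 0 .036
```

```text
time: 26.45
position: [0.6445, -0.2198, 0.2368]
orientation: [[0.987, -0.16, -0.009], [-0.16, -0.987, 0.003], [-0.009, -0.001, -1.0]]
force: [-0.4, 0.9, -0.6]
width: 0.0854
finger_force: 0.0
time: 27.03
position: [0.6439, -0.2168, 0.1466]
orientation: [[0.955, 0.297, -0.01], [0.297, -0.955, 0.004], [-0.008, -0.007, -1.0]]
force: [0.9, -0.4, 0.8]
width: 0.0854
finger_force: 0.0
pos [ 0.6439 -0.2168  0.1466] F [ 0.9 -0.4  0.8] w 0.0854 t 27.0333
turn [-0.06  0.07 -0.03]  shift now [0.18 0.17 5.53]  shift after turn [0.13 0.13 5.53]
```

```bash
python3 -m handwheel '[{"gripper":0,"dx":0.15,"dy":0.14,"dz":0.6,"rx":-0.03,"ry":0.035,"rz":-0.02},{"gripper":0,"dx":0,"dy":0,"dz":1,"rx":0,"ry":0,"rz":0},{"gripper":0,"dx":0,"dy":0,"dz":1,"rx":0,"ry":0,"rz":0},{"gripper":0,"dx":0,"dy":0,"dz":1,"rx":0,"ry":0,"rz":0},{"gripper":0,"dx":0,"dy":0,"dz":1,"rx":0,"ry":0,"rz":0},{"gripper":0,"dx":0,"dy":0,"dz":0.6,"rx":0,"ry":0,"rz":0},{"gripper":0,"dx":0,"dy":0,"dz":0.33,"rx":0,"ry":0,"rz":0},{"gripper":1,"dx":0,"dy":0,"dz":0,"rx":0,"ry":0,"rz":0},{"gripper":1,"dx":0,"dy":0,"dz":0,"rx":0,"ry":0,"rz":0},{"gripper":1,"dx":0,"dy":0,"dz":0,"rx":0,"ry":0,"rz":0},{"gripper":1,"dx":0,"dy":0,"dz":0,"rx":0,"ry":0,"rz":0},{"gripper":1,"dx":0,"dy":0,"dz":0,"rx":0,"ry":0,"rz":0},{"gripper":1,"dx":0,"dy":0,"dz":0,"rx":0,"ry":0,"rz":0},{"gripper":1,"dx":0,"dy":0,"dz":-0.4,"rx":0,"ry":0,"rz":0},{"gripper":1,"dx":0,"dy":0,"dz":-1,"rx":0,"ry":0,"rz":0},{"gripper":1,"dx":0,"dy":0,"dz":-1,"rx":0,"ry":0,"rz":0},{"gripper":1,"dx":0,"dy":0,"dz":-1,"rx":0,"ry":0,"rz":0},{"gripper":1,"dx":0,"dy":0,"dz":-1,"rx":0,"ry":0,"rz":0}]' 40
python3 -m handwheel '[{"gripper":1,"dx":0,"dy":0,"dz":-1,"rx":0,"ry":0,"rz":0},{"gripper":1,"dx":0,"dy":0,"dz":-1,"rx":0,"ry":0,"rz":0.96},{"gripper":1,"dx":0,"dy":0,"dz":-1,"rx":0,"ry":0,"rz":0.96},{"gripper":1,"dx":0,"dy":0,"dz":-1,"rx":0,"ry":0,"rz":0.96},{"gripper":1,"dx":0,"dy":0,"dz":-1,"rx":0,"ry":0,"rz":0.96},{"gripper":1,"dx":0,"dy":0,"dz":-0.5,"rx":0,"ry":0,"rz":0},{"gripper":1,"dx":0,"dy":0,"dz":0,"rx":0,"ry":0,"rz":0},{"gripper":1,"dx":0,"dy":0,"dz":0,"rx":0,"ry":0,"rz":0}]' 40
python3 go.py .6357 .149 .236 -9
```

```text
time: 28.53
position: [0.6489, -0.2196, 0.128]
orientation: [[0.954, 0.3, 0.001], [0.3, -0.954, -0.002], [0.0, 0.002, -1.0]]
force: [0.8, -0.1, 0.8]
width: 0.0531
finger_force: 44.2
time: 29.2
position: [0.649, -0.2194, 0.2371]
orientation: [[0.988, -0.153, 0.001], [-0.153, -0.988, -0.002], [0.002, 0.001, -1.0]]
force: [0.3, -0.2, -1.0]
width: 0.0534
finger_force: 44.2
pos [ 0.649  -0.2194  0.2371] F [ 0.3 -0.2 -1. ] w 0.0534 t 29.2
turn [ 0.01 -0.01  0.03]  shift now [ -3.48 -18.1    0.03]  shift after turn [ -3.54 -18.09   0.06]
```

```bash
python3 -m handwheel '[{"gripper":1,"dx":-0.1,"dy":-0.5,"dz":0,"rx":0,"ry":0,"rz":0.03},{"gripper":1,"dx":-0.2,"dy":-1,"dz":0,"rx":0,"ry":0,"rz":0},{"gripper":1,"dx":-0.2,"dy":-1,"dz":0,"rx":0,"ry":0,"rz":0},{"gripper":1,"dx":-0.2,"dy":-1,"dz":0,"rx":0,"ry":0,"rz":0},{"gripper":1,"dx":-0.2,"dy":-1,"dz":0,"rx":0,"ry":0,"rz":0},{"gripper":1,"dx":-0.2,"dy":-1,"dz":0,"rx":0,"ry":0,"rz":0},{"gripper":1,"dx":-0.2,"dy":-1,"dz":0,"rx":0,"ry":0,"rz":0},{"gripper":1,"dx":-0.2,"dy":-1,"dz":0,"rx":0,"ry":0,"rz":0},{"gripper":1,"dx":-0.2,"dy":-1,"dz":0,"rx":0,"ry":0,"rz":0},{"gripper":1,"dx":-0.2,"dy":-1,"dz":0,"rx":0,"ry":0,"rz":0},{"gripper":1,"dx":-0.2,"dy":-1,"dz":0,"rx":0,"ry":0,"rz":0},{"gripper":1,"dx":-0.2,"dy":-1,"dz":0,"rx":0,"ry":0,"rz":0},{"gripper":1,"dx":-0.2,"dy":-1,"dz":0,"rx":0,"ry":0,"rz":0},{"gripper":1,"dx":-0.2,"dy":-1,"dz":0,"rx":0,"ry":0,"rz":0},{"gripper":1,"dx":-0.2,"dy":-1,"dz":0,"rx":0,"ry":0,"rz":0},{"gripper":1,"dx":-0.2,"dy":-1,"dz":0,"rx":0,"ry":0,"rz":0},{"gripper":1,"dx":-0.2,"dy":-1,"dz":0,"rx":0,"ry":0,"rz":0},{"gripper":1,"dx":-0.2,"dy":-1,"dz":0,"rx":0,"ry":0,"rz":0},{"gripper":1,"dx":0,"dy":-0.6,"dz":0,"rx":0,"ry":0,"rz":0}]' 40
python3 -m handwheel '[{"gripper":1,"dx":0,"dy":0,"dz":0.5,"rx":0,"ry":0,"rz":0},{"gripper":1,"dx":0,"dy":0,"dz":0.5,"rx":0,"ry":0,"rz":0},{"gripper":1,"dx":0,"dy":0,"dz":0,"rx":0,"ry":0,"rz":0},{"gripper":1,"dx":0,"dy":0,"dz":0,"rx":0,"ry":0,"rz":0}]' 40
python3 go.py .6357 .149 .036 -9
python3 -c "
from h import *
d=snap('wrist','j.png');np.savez('w5.npz',**d)"
```

```text
time: 30.78
position: [0.6358, 0.1519, 0.2342]
orientation: [[0.988, -0.156, -0.004], [-0.156, -0.988, -0.0], [-0.004, 0.001, -1.0]]
force: [0.2, -0.2, 0.3]
width: 0.0532
finger_force: 44.2
time: 31.12
position: [0.6366, 0.1483, 0.2141]
orientation: [[0.987, -0.16, -0.004], [-0.16, -0.987, -0.001], [-0.004, 0.002, -1.0]]
force: [1.0, 0.2, -0.8]
width: 0.0533
finger_force: 44.2
pos [0.6366 0.1483 0.2141] F [ 1.   0.2 -0.8] w 0.0533 t 31.1167
turn [ 0.02  0.03 -0.03]  shift now [-0.02 -0.05  8.9 ]  shift after turn [-0.05 -0.03  8.9 ]
```

View pics/j.png

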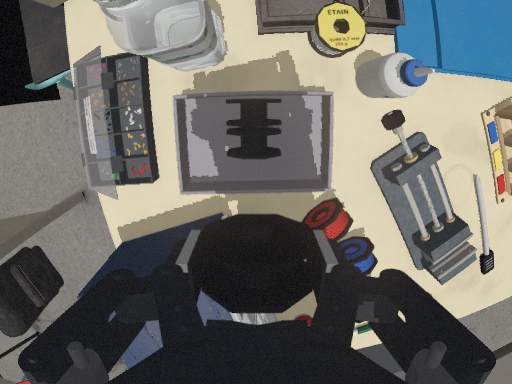

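The box at (253,140) holds two bare reels standing upright at rows 113 and 143. I'll check the free gap on the near side.

Run:
```python
from h import *
np.set_printoptions(precision=4,suppress=True)
d=dict(np.load('w5.npz'));P=wcloud(d);V=d['color'].max(-1)
a=np.deg2rad(-9);q=P-np.array([.6665,.1445,0]);bx=q[...,0]*np.cos(a)+q[...,1]*np.sin(a);by=-q[...,0]*np.sin(a)+q[...,1]*np.cos(a)
z=q[...,2]
m=(abs(bx)<.046)&(abs(by)<.035)&(z>.05)&(z<.064)
print(np.histogram(bx[m],np.arange(-.046,.05,.004)));print(by[m].mean())
w=(abs(bx)<.07)&(abs(by)<.1)&(z>.038)&(z<.046)&(V>60);print(np.percentile(bx[w],[2,98]),np.percentile(by[w],[2,98]))
```

```text
(array([  0,   0,   0,   0,   0,   0,   0,   0,  81, 105,   0,   0,   0,
         0, 161,  30, 127,  39,   0,   0,   0,  39, 147]), array([-0.046, -0.042, -0.038, -0.034, -0.03 , -0.026, -0.022, -0.018,
       -0.014, -0.01 , -0.006, -0.002,  0.002,  0.006,  0.01 ,  0.014,
        0.018,  0.022,  0.026,  0.03 ,  0.034,  0.038,  0.042,  0.046]))
0.0013988636571334375
[-0.0515  0.0527] [-0.0783  0.0805]
```

```bash
python3 -m handwheel '[{"gripper":1,"dx":-0.05,"dy":-0.05,"dz":0.6,"rx":0,"ry":0.01,"rz":-0.03},{"gripper":1,"dx":0,"dy":0,"dz":1,"rx":0,"ry":0,"rz":0},{"gripper":1,"dx":0,"dy":0,"dz":1,"rx":0,"ry":0,"rz":0},{"gripper":1,"dx":0,"dy":0,"dz":1,"rx":0,"ry":0,"rz":0},{"gripper":1,"dx":0,"dy":0,"dz":1,"rx":0,"ry":0,"rz":0},{"gripper":1,"dx":0,"dy":0,"dz":1,"rx":0,"ry":0,"rz":0},{"gripper":1,"dx":0,"dy":0,"dz":1,"rx":0,"ry":0,"rz":0},{"gripper":1,"dx":0,"dy":0,"dz":0.5,"rx":0,"ry":0,"rz":0},{"gripper":1,"dx":0,"dy":0,"dz":0,"rx":0,"ry":0,"rz":0},{"gripper":1,"dx":0,"dy":0,"dz":0,"rx":0,"ry":0,"rz":0}]' 40
python3 go.py .6361 .149 .036 -9
```

```text
time: 32.0
position: [0.6369, 0.1501, 0.0743]
orientation: [[0.988, -0.156, 0.001], [-0.156, -0.988, -0.001], [0.001, 0.001, -1.0]]
force: [-0.9, 0.3, 0.1]
width: 0.0533
finger_force: 44.1
pos [0.6369 0.1501 0.0743] F [-0.9  0.3  0.1] w 0.0533 t 32.0
turn [ 0.01 -0.01  0.  ]  shift now [-0.03  0.06  1.91]  shift after turn [-0.03  0.06  1.91]
```

```bash
python3 -m handwheel '[{"gripper":1,"dx":-0.03,"dy":0.05,"dz":0.5,"rx":0,"ry":0,"rz":0},{"gripper":1,"dx":0,"dy":0,"dz":0.5,"rx":0,"ry":0,"rz":0},{"gripper":1,"dx":0,"dy":0,"dz":0.4,"rx":0,"ry":0,"rz":0},{"gripper":1,"dx":0,"dy":0,"dz":0.3,"rx":0,"ry":0,"rz":0},{"gripper":1,"dx":0,"dy":0,"dz":0.15,"rx":0,"ry":0,"rz":0},{"gripper":1,"dx":0,"dy":0,"dz":0,"rx":0,"ry":0,"rz":0},{"gripper":0.3,"dx":0,"dy":0,"dz":0,"rx":0,"ry":0,"rz":0},{"gripper":0.2,"dx":0,"dy":0,"dz":0,"rx":0,"ry":0,"rz":0},{"gripper":0.1,"dx":0,"dy":0,"dz":0,"rx":0,"ry":0,"rz":0},{"gripper":0,"dx":0,"dy":0,"dz":0,"rx":0,"ry":0,"rz":0},{"gripper":0,"dx":0,"dy":0,"dz":0,"rx":0,"ry":0,"rz":0}]' 40
python3 -m handwheel '[{"gripper":0,"dx":0,"dy":0,"dz":-0.5,"rx":0,"ry":0,"rz":0},{"gripper":0,"dx":0,"dy":0,"dz":-1,"rx":0,"ry":0,"rz":0},{"gripper":0,"dx":0,"dy":0,"dz":-1,"rx":0,"ry":0,"rz":0},{"gripper":0,"dx":0,"dy":0,"dz":-1,"rx":0,"ry":0,"rz":0},{"gripper":0,"dx":0,"dy":0,"dz":-1,"rx":0,"ry":0,"rz":0},{"gripper":0,"dx":0,"dy":0,"dz":-1,"rx":0,"ry":0,"rz":0},{"gripper":0,"dx":0,"dy":0,"dz":-1,"rx":0,"ry":0,"rz":0},{"gripper":0,"dx":0,"dy":0,"dz":-1,"rx":0,"ry":0,"rz":0},{"gripper":0,"dx":0,"dy":0,"dz":-0.5,"rx":0,"ry":0,"rz":0},{"gripper":0,"dx":0,"dy":0,"dz":0,"rx":0,"ry":0,"rz":0},{"gripper":0,"dx":0,"dy":0,"dz":0,"rx":0,"ry":0,"rz":0}]' 40; python3 go.py .563 .078 .19 30
```

```text
time: 32.92
position: [0.6361, 0.1495, 0.0373]
orientation: [[0.988, -0.156, 0.001], [-0.156, -0.988, -0.001], [0.001, 0.001, -1.0]]
force: [0.4, -0.4, -0.1]
width: 0.0857
finger_force: 0.0
time: 33.83
position: [0.6361, 0.1497, 0.1981]
orientation: [[0.988, -0.156, 0.003], [-0.156, -0.988, -0.001], [0.003, 0.0, -1.0]]
force: [-0.4, 0.9, 0.3]
width: 0.0852
finger_force: 0.0
pos [0.6361 0.1497 0.1981] F [-0.4  0.9  0.3] w 0.0852 t 33.8333
turn [ 0.01 -0.02 -5.66]  shift now [-3.05  4.11  0.4 ]  shift after turn [-4.96  1.28  0.41]
```

```bash
python3 -m handwheel '[{"gripper":0,"dx":-0.5,"dy":0.3,"dz":-0.5,"rx":0,"ry":0,"rz":0},{"gripper":0,"dx":-0.83,"dy":0.7,"dz":-0.5,"rx":0,"ry":0,"rz":0},{"gripper":0,"dx":-0.83,"dy":0.7,"dz":-0.5,"rx":0,"ry":0,"rz":0},{"gripper":0,"dx":-0.83,"dy":0.7,"dz":-0.5,"rx":0,"ry":0,"rz":0},{"gripper":0,"dx":-0.83,"dy":0.7,"dz":-0.5,"rx":0,"ry":0,"rz":0},{"gripper":0,"dx":-0.83,"dy":0.7,"dz":0,"rx":0,"ry":0,"rz":0},{"gripper":0,"dx":-0.83,"dy":0.7,"dz":0,"rx":0,"ry":0,"rz":0},{"gripper":0,"dx":-0.83,"dy":0.7,"dz":0,"rx":0,"ry":0,"rz":0},{"gripper":0,"dx":-0.83,"dy":0.7,"dz":0,"rx":0,"ry":0,"rz":0},{"gripper":0,"dx":-0.6,"dy":0.6,"dz":0,"rx":0,"ry":0,"rz":0},{"gripper":0,"dx":0,"dy":0,"dz":0,"rx":0,"ry":0,"rz":-0.96},{"gripper":0,"dx":0,"dy":0,"dz":0,"rx":0,"ry":0,"rz":-0.96},{"gripper":0,"dx":0,"dy":0,"dz":0,"rx":0,"ry":0,"rz":-0.96},{"gripper":0,"dx":0,"dy":0,"dz":0,"rx":0,"ry":0,"rz":-0.32},{"gripper":0,"dx":0,"dy":0,"dz":0,"rx":0,"ry":0,"rz":0},{"gripper":0,"dx":0,"dy":0,"dz":0,"rx":0,"ry":0,"rz":0}]' 40
python3 - <<'E'
from h import *
np.set_printoptions(precision=4,suppress=True)
d=snap('wrist','k.png');np.savez('w6.npz',**d);P=wcloud(d);x,y,z=P[...,0],P[...,1],P[...,2]
print(robot.read_state()['position'])
def rect(m,n):
    q=P[m][:,:2];c,s,a=cv2.minAreaRect((q*1000).astype(np.float32));print(n,m.sum(),'c',np.array(c)/1000,'size',s,'ang',a)
for n,X,Y in(('yel',.4346,.037),('blue',.509,.047),('red',.563,.078)):
    r=np.hypot(x-X,y-Y)<.036
    rect(r&(z>.051)&(z<.06),n+' top');rect(r&(z>.03)&(z<.06),n+' all')
E
```

```text
time: 35.17
position: [0.462, 0.0454, 0.2458]
orientation: [[0.974, 0.225, -0.001], [0.225, -0.974, -0.001], [-0.001, 0.0, -1.0]]
force: [0.7, 0.9, 0.1]
width: 0.0853
finger_force: 0.0
[0.4622 0.0454 0.2461]
yel top 278 c [0.4342 0.0385] size (26.506540298461914, 28.099475860595703) ang 10.786333084106445
yel all 1137 c [0.4345 0.0382] size (26.709758758544922, 54.09843826293945) ang 11.684828758239746
blue top 301 c [0.5088 0.048 ] size (25.66547393798828, 29.7141170501709) ang 13.029678344726562
blue all 1141 c [0.5093 0.0477] size (26.72991943359375, 53.312469482421875) ang 12.32863998413086
red top 292 c [0.5631 0.0786] size (26.807207107543945, 27.56461524963379) ang 29.309059143066406
red all 1178 c [0.5626 0.079 ] size (27.245820999145508, 53.81987762451172) ang 28.910722732543945
```

View pics/k.png

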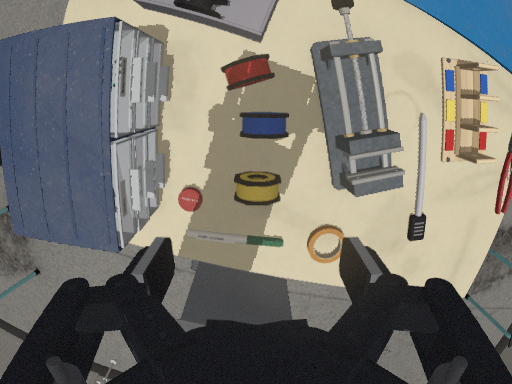

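Yellow, blue and red reels are at (257,187), (265,125) and (248,70). The vice's edge near column 315 is close to the blue reel's right side, so I'm checking finger room.

```bash
python3 - <<'E'
from h import *
np.set_printoptions(precision=4,suppress=True)
d=dict(np.load('w6.npz'));P=wcloud(d)
for n,X,Y,a in(('yel',.4344,.0383,11.5),('blue',.509,.0478,12.5),('red',.5628,.0788,29)):
    a=np.deg2rad(a);q=P-np.array([X,Y,0]);bx=q[...,0]*np.cos(a)+q[...,1]*np.sin(a);by=-q[...,0]*np.sin(a)+q[...,1]*np.cos(a);z=q[...,2]
    for lo,hi,h in((.006,.2,.016),(.06,.2,.045)):
        m=(z>lo)&(z<hi)&(abs(bx)<h);print(n,lo,'neg side',by[m&(by<-.035)&(by>-.12)].max(initial=-9),'pos side',by[m&(by>.035)&(by<.15)].min(initial=9))
E
python3 go.py .5628 .0788 .236 29
```

```text
yel 0.006 neg side -0.09311302960012778 pos side 0.07186667171376765
yel 0.06 neg side -0.0966867713726564 pos side 0.11764606042216602
blue 0.006 neg side -0.07086445618569893 pos side 0.129127634813203
blue 0.06 neg side -0.08817663053661744 pos side 0.11737074472962326
red 0.006 neg side -0.07825645965619674 pos side 0.0966735317029131
red 0.06 neg side -9.0 pos side 0.08988229189679137
pos [0.4622 0.0454 0.2461] F [0.2 0.5 0.5] w 0.0852 t 35.2167
turn [ 0.    0.01 -2.33]  shift now [ 5.28 -0.5   0.5 ]  shift after turn [5.21 0.98 0.51]
```

```bash
python3 -m handwheel '[{"gripper":0,"dx":0,"dy":0,"dz":0,"rx":0,"ry":0,"rz":-0.78},{"gripper":0,"dx":0,"dy":0,"dz":0,"rx":0,"ry":0,"rz":-0.78},{"gripper":0,"dx":0,"dy":0,"dz":0,"rx":0,"ry":0,"rz":-0.77},{"gripper":0,"dx":0.6,"dy":0.16,"dz":0,"rx":0,"ry":0,"rz":0},{"gripper":0,"dx":1,"dy":0.16,"dz":0,"rx":0,"ry":0,"rz":0},{"gripper":0,"dx":1,"dy":0.16,"dz":0,"rx":0,"ry":0,"rz":0},{"gripper":0,"dx":1,"dy":0.16,"dz":0,"rx":0,"ry":0,"rz":0},{"gripper":0,"dx":1,"dy":0.16,"dz":1,"rx":0,"ry":0,"rz":0},{"gripper":0,"dx":0.6,"dy":0.16,"dz":1,"rx":0,"ry":0,"rz":0},{"gripper":0,"dx":0,"dy":0,"dz":1,"rx":0,"ry":0,"rz":0},{"gripper":0,"dx":0,"dy":0,"dz":1,"rx":0,"ry":0,"rz":0},{"gripper":0,"dx":0,"dy":0,"dz":1,"rx":0,"ry":0,"rz":0},{"gripper":0,"dx":0,"dy":0,"dz":1,"rx":0,"ry":0,"rz":0},{"gripper":0,"dx":0,"dy":0,"dz":0.5,"rx":0,"ry":0,"rz":0},{"gripper":0,"dx":0,"dy":0,"dz":0,"rx":0,"ry":0,"rz":0},{"gripper":0,"dx":0,"dy":0,"dz":0,"rx":0,"ry":0,"rz":0}]' 50; python3 go.py .5628 .0788 .031 29
```

```text
time: 36.55
position: [0.563, 0.079, 0.1171]
orientation: [[0.874, 0.486, 0.0], [0.486, -0.874, -0.001], [-0.0, 0.001, -1.0]]
force: [-0.0, -0.5, 0.5]
width: 0.0851
finger_force: 0.0
pos [0.563  0.079  0.1171] F [-0.  -0.5  0.5] w 0.0851 t 36.55
turn [0.01 0.   0.01]  shift now [-0.01  0.    4.31]  shift after turn [-0.01  0.01  4.31]
```

```bash
python3 -m handwheel '[{"gripper":0,"dx":0,"dy":0,"dz":0.8,"rx":0,"ry":0,"rz":0},{"gripper":0,"dx":0,"dy":0,"dz":1,"rx":0,"ry":0,"rz":0},{"gripper":0,"dx":0,"dy":0,"dz":1,"rx":0,"ry":0,"rz":0},{"gripper":0,"dx":0,"dy":0,"dz":1,"rx":0,"ry":0,"rz":0},{"gripper":0,"dx":0,"dy":0,"dz":0.5,"rx":0,"ry":0,"rz":0},{"gripper":1,"dx":0,"dy":0,"dz":0,"rx":0,"ry":0,"rz":0},{"gripper":1,"dx":0,"dy":0,"dz":0,"rx":0,"ry":0,"rz":0},{"gripper":1,"dx":0,"dy":0,"dz":0,"rx":0,"ry":0,"rz":0},{"gripper":1,"dx":0,"dy":0,"dz":0,"rx":0,"ry":0,"rz":0},{"gripper":1,"dx":0,"dy":0,"dz":0,"rx":0,"ry":0,"rz":0},{"gripper":1,"dx":0,"dy":0,"dz":0,"rx":0,"ry":0,"rz":0},{"gripper":1,"dx":0,"dy":0,"dz":-0.4,"rx":0,"ry":0,"rz":0},{"gripper":1,"dx":0,"dy":0,"dz":-1,"rx":0,"ry":0,"rz":0},{"gripper":1,"dx":0,"dy":0,"dz":-1,"rx":0,"ry":0,"rz":0},{"gripper":1,"dx":0,"dy":0,"dz":-1,"rx":0,"ry":0,"rz":0},{"gripper":1,"dx":0,"dy":0,"dz":-1,"rx":0,"ry":0,"rz":0},{"gripper":1,"dx":0,"dy":0,"dz":-1,"rx":0,"ry":0,"rz":0},{"gripper":1,"dx":0,"dy":0,"dz":-1,"rx":0,"ry":0,"rz":0.84},{"gripper":1,"dx":0,"dy":0,"dz":-1,"rx":0,"ry":0,"rz":0.84},{"gripper":1,"dx":0,"dy":0,"dz":-0.5,"rx":0,"ry":0,"rz":0}]' 50; python3 -m handwheel '[{"gripper":1,"dx":0,"dy":0,"dz":0,"rx":0,"ry":0,"rz":0},{"gripper":1,"dx":0,"dy":0,"dz":0,"rx":0,"ry":0,"rz":0}]';  python3 go.py r -.042 0 .19
```

```text
time: 38.22
position: [0.5637, 0.0791, 0.1923]
orientation: [[0.954, 0.299, 0.005], [0.299, -0.954, -0.001], [0.004, 0.002, -1.0]]
force: [0.8, -0.4, -1.0]
width: 0.053
finger_force: 54.2
time: 38.38
position: [0.5628, 0.0791, 0.1894]
orientation: [[0.953, 0.303, 0.002], [0.303, -0.953, -0.001], [0.001, 0.001, -1.0]]
force: [-0.9, -0.6, -1.8]
width: 0.0533
finger_force: 54.2
pos [0.5628 0.0791 0.1894] F [-0.9 -0.6 -1.8] w 0.0533 t 38.3833
turn [ 0.01 -0.01  0.03]  shift now [-4.69 15.44 -0.02]  shift after turn [-4.64 15.46 -0.03]
```

```bash
python3 -m handwheel '[{"gripper":1,"dx":-0.14,"dy":0.46,"dz":0,"rx":0,"ry":0,"rz":0.03},{"gripper":1,"dx":-0.3,"dy":1,"dz":0,"rx":0,"ry":0,"rz":0},{"gripper":1,"dx":-0.3,"dy":1,"dz":0,"rx":0,"ry":0,"rz":0},{"gripper":1,"dx":-0.3,"dy":1,"dz":0,"rx":0,"ry":0,"rz":0},{"gripper":1,"dx":-0.3,"dy":1,"dz":0,"rx":0,"ry":0,"rz":0},{"gripper":1,"dx":-0.3,"dy":1,"dz":0,"rx":0,"ry":0,"rz":0},{"gripper":1,"dx":-0.3,"dy":1,"dz":0,"rx":0,"ry":0,"rz":0},{"gripper":1,"dx":-0.3,"dy":1,"dz":0,"rx":0,"ry":0,"rz":0},{"gripper":1,"dx":-0.3,"dy":1,"dz":0,"rx":0,"ry":0,"rz":0},{"gripper":1,"dx":-0.3,"dy":1,"dz":0,"rx":0,"ry":0,"rz":0},{"gripper":1,"dx":-0.3,"dy":1,"dz":0,"rx":0,"ry":0,"rz":0},{"gripper":1,"dx":-0.3,"dy":1,"dz":0,"rx":0,"ry":0,"rz":0},{"gripper":1,"dx":-0.3,"dy":1,"dz":0,"rx":0,"ry":0,"rz":0},{"gripper":1,"dx":-0.3,"dy":1,"dz":0,"rx":0,"ry":0,"rz":0},{"gripper":1,"dx":-0.3,"dy":1,"dz":0,"rx":0,"ry":0,"rz":0},{"gripper":1,"dx":-0.3,"dy":1,"dz":0.6,"rx":0,"ry":0,"rz":0},{"gripper":1,"dx":0,"dy":0,"dz":1,"rx":0,"ry":0,"rz":0},{"gripper":1,"dx":0,"dy":0,"dz":1,"rx":0,"ry":0,"rz":0},{"gripper":1,"dx":0,"dy":0,"dz":1,"rx":0,"ry":0,"rz":0},{"gripper":1,"dx":0,"dy":0,"dz":0.5,"rx":0,"ry":0,"rz":0}]' 50; python3 -m handwheel '[{"gripper":1,"dx":0,"dy":0,"dz":0,"rx":0,"ry":0,"rz":0},{"gripper":1,"dx":0,"dy":0,"dz":0,"rx":0,"ry":0,"rz":0},{"gripper":1,"dx":0,"dy":0,"dz":0,"rx":0,"ry":0,"rz":0}]';  python3 go.py r -.042 0 .038
```

```text
time: 40.05
position: [0.5637, -0.2431, 0.1026]
orientation: [[0.955, 0.298, -0.006], [0.298, -0.955, 0.003], [-0.004, -0.005, -1.0]]
force: [-0.7, 0.7, -1.9]
width: 0.0531
finger_force: 54.2
time: 40.3
position: [0.5672, -0.2442, 0.1087]
orientation: [[0.955, 0.298, 0.003], [0.298, -0.955, -0.002], [0.002, 0.002, -1.0]]
force: [0.4, -0.4, -0.7]
width: 0.0533
finger_force: 54.2
pos [ 0.5672 -0.2442  0.1087] F [ 0.4 -0.4 -0.7] w 0.0533 t 40.3
turn [ 0.02 -0.02 -0.02]  shift now [-0.01 -0.03  3.53]  shift after turn [ 0.   -0.03  3.53]
```

```bash
python3 -m handwheel '[{"gripper":1,"dx":0,"dy":-0.02,"dz":0.6,"rx":0,"ry":0,"rz":0},{"gripper":1,"dx":0,"dy":0,"dz":0.8,"rx":0,"ry":0,"rz":0},{"gripper":1,"dx":0,"dy":0,"dz":0.8,"rx":0,"ry":0,"rz":0},{"gripper":1,"dx":0,"dy":0,"dz":0.6,"rx":0,"ry":0,"rz":0},{"gripper":1,"dx":0,"dy":0,"dz":0.4,"rx":0,"ry":0,"rz":0},{"gripper":1,"dx":0,"dy":0,"dz":0.2,"rx":0,"ry":0,"rz":0},{"gripper":1,"dx":0,"dy":0,"dz":0.1,"rx":0,"ry":0,"rz":0},{"gripper":1,"dx":0,"dy":0,"dz":0,"rx":0,"ry":0,"rz":0}]' 50;  python3 go.py r -.042 0 .038
```

```text
time: 40.97
position: [0.5667, -0.2434, 0.0396]
orientation: [[0.955, 0.298, -0.0], [0.298, -0.955, 0.0], [-0.0, -0.0, -1.0]]
force: [-5.2, 3.4, 5.8]
width: 0.0531
finger_force: 55.0
pos [ 0.5667 -0.2434  0.0396] F [-5.2  3.4  5.8] w 0.0531 t 40.9667
turn [-0.    0.   -0.02]  shift now [0.01 0.02 0.08]  shift after turn [0.01 0.02 0.08]
```

```bash
python3 -m handwheel '[{"gripper":0.3,"dx":0,"dy":0,"dz":0,"rx":0,"ry":0,"rz":0},{"gripper":0.2,"dx":0,"dy":0,"dz":0,"rx":0,"ry":0,"rz":0},{"gripper":0.1,"dx":0,"dy":0,"dz":0,"rx":0,"ry":0,"rz":0},{"gripper":0,"dx":0,"dy":0,"dz":0,"rx":0,"ry":0,"rz":0},{"gripper":0,"dx":0,"dy":0,"dz":0,"rx":0,"ry":0,"rz":0},{"gripper":0,"dx":0,"dy":0,"dz":-0.5,"rx":0,"ry":0,"rz":0},{"gripper":0,"dx":0,"dy":0,"dz":-1,"rx":0,"ry":0,"rz":0},{"gripper":0,"dx":0,"dy":0,"dz":-1,"rx":0,"ry":0,"rz":0},{"gripper":0,"dx":0,"dy":0,"dz":-1,"rx":0,"ry":0,"rz":0},{"gripper":0,"dx":0,"dy":0,"dz":-1,"rx":0,"ry":0,"rz":0},{"gripper":0,"dx":0,"dy":0,"dz":-1,"rx":0,"ry":0,"rz":0},{"gripper":0,"dx":0,"dy":0,"dz":-1,"rx":0,"ry":0,"rz":0},{"gripper":0,"dx":0,"dy":0,"dz":-1,"rx":0,"ry":0,"rz":0},{"gripper":0,"dx":0,"dy":0,"dz":-0.5,"rx":0,"ry":0,"rz":0},{"gripper":0,"dx":-1,"dy":0,"dz":0,"rx":0,"ry":0,"rz":0},{"gripper":0,"dx":-1,"dy":0,"dz":0,"rx":0,"ry":0,"rz":0},{"gripper":0,"dx":0,"dy":0,"dz":0,"rx":0,"ry":0,"rz":0},{"gripper":0,"dx":0,"dy":0,"dz":0,"rx":0,"ry":0,"rz":0}]' 50
cat > chk.py <<'E'
# reel poses in the rack from a wrist picture, in the rack frame
from h import *
from go import RC,RY
np.set_printoptions(precision=4,suppress=True)
def chk(f):
    d=snap('wrist',f);P=wcloud(d);a=np.deg2rad(RY);q=P-np.array([*RC,0]);V=d['color'].max(-1)
    bx=q[...,0]*np.cos(a)+q[...,1]*np.sin(a);by=-q[...,0]*np.sin(a)+q[...,1]*np.cos(a);z=q[...,2]
    hsv=cv2.cvtColor(d['color'],cv2.COLOR_RGB2HSV)
    for i,c in enumerate((-.042,0,.042)):
        m=(abs(bx-c)<.017)&(abs(by)<.03)&(z>.02)&(z<.07)
        b=m&((hsv[...,1]<100)|(hsv[...,2]<70))
        if m.sum()<50: print(i,'empty');continue
        t=z[m]>np.percentile(z[m],99)-.004
        print(i,m.sum(),'x',bx[m].min()-c,bx[m].max()-c,'y',np.percentile(by[m],[1,99]),'ztop',np.percentile(z[m],[95,99]),'col',np.median(d['color'][m&(hsv[...,1]>150)],0))
    p=(abs(by)<.019)&(z>.053)&(z<.06)&(V>90);print('plates hist x',[round(float(np.median(bx[p&(abs(bx-c)<.008)])),4) for c in(-.063,-.021,.021,.063)],'y',np.percentile(by[p],[1,99]))
    return d
if __name__=='__main__':
    import sys;np.savez('wc.npz',**chk(sys.argv[1]))
E
python3 chk.py l.png;python3 go.py .509 .0478 .19 12.5
```

```text
time: 42.47
position: [0.5277, -0.2553, 0.1977]
orientation: [[0.955, 0.296, 0.002], [0.296, -0.955, -0.001], [0.002, 0.001, -1.0]]
force: [-0.5, -0.6, 0.5]
width: 0.0851
finger_force: 0.0
0 1748 x -0.015280361835363077 0.0112653106740222 y [-0.0251  0.0264] ztop [0.0595 0.0603] col [106.  40.  33.]
1 empty
2 empty
plates hist x [-0.0624, -0.0205, 0.0212, 0.0625] y [-0.0184  0.0187]
pos [ 0.5282 -0.2552  0.1977] F [ 0.   0.2 -0.4] w 0.0852 t 42.5167
turn [ 0.01 -0.02  0.69]  shift now [  3.58 -14.75   0.38]  shift after turn [  2.34 -15.     0.39]
```

View pics/l.png

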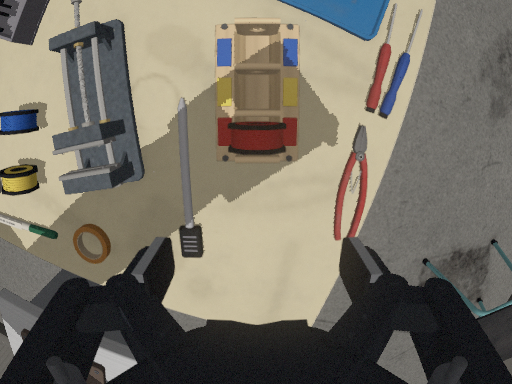

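The red reel stands square in its red-tagged bay at (257,135), with its top at 60 mm as it should be. The rod is unmoved at (187,180). Now blue.

```bash
python3 -m handwheel '[{"gripper":0,"dx":0.12,"dy":-0.5,"dz":0,"rx":0,"ry":0,"rz":0},{"gripper":0,"dx":0.24,"dy":-1,"dz":0,"rx":0,"ry":0,"rz":0},{"gripper":0,"dx":0.24,"dy":-1,"dz":0,"rx":0,"ry":0,"rz":0},{"gripper":0,"dx":0.24,"dy":-1,"dz":0,"rx":0,"ry":0,"rz":0},{"gripper":0,"dx":0.24,"dy":-1,"dz":0,"rx":0,"ry":0,"rz":0},{"gripper":0,"dx":0.24,"dy":-1,"dz":0,"rx":0,"ry":0,"rz":0},{"gripper":0,"dx":0.24,"dy":-1,"dz":0,"rx":0,"ry":0,"rz":0},{"gripper":0,"dx":0.24,"dy":-1,"dz":0,"rx":0,"ry":0,"rz":0},{"gripper":0,"dx":0.24,"dy":-1,"dz":0,"rx":0,"ry":0,"rz":0},{"gripper":0,"dx":0.24,"dy":-1,"dz":0,"rx":0,"ry":0,"rz":0},{"gripper":0,"dx":0.24,"dy":-1,"dz":0,"rx":0,"ry":0,"rz":0},{"gripper":0,"dx":0.24,"dy":-1,"dz":0,"rx":0,"ry":0,"rz":0},{"gripper":0,"dx":0.24,"dy":-1,"dz":0,"rx":0,"ry":0,"rz":0},{"gripper":0,"dx":0.24,"dy":-1,"dz":0,"rx":0,"ry":0,"rz":0},{"gripper":0,"dx":0.24,"dy":-1,"dz":0,"rx":0,"ry":0,"rz":0},{"gripper":0,"dx":0.1,"dy":-0.25,"dz":0.5,"rx":0,"ry":0,"rz":0.69},{"gripper":0,"dx":0,"dy":0,"dz":1,"rx":0,"ry":0,"rz":0},{"gripper":0,"dx":0,"dy":0,"dz":1,"rx":0,"ry":0,"rz":0},{"gripper":0,"dx":0,"dy":0,"dz":0.5,"rx":0,"ry":0,"rz":0}]' 50; python3 -m handwheel '[{"gripper":0,"dx":0,"dy":0,"dz":0,"rx":0,"ry":0,"rz":0},{"gripper":0,"dx":0,"dy":0,"dz":0,"rx":0,"ry":0,"rz":0},{"gripper":0,"dx":0,"dy":0,"dz":0,"rx":0,"ry":0,"rz":0}]';  python3 go.py .509 .0478 .031 12.5
```

```text
time: 44.1
position: [0.5075, 0.0491, 0.1351]
orientation: [[0.976, 0.219, -0.002], [0.219, -0.976, -0.0], [-0.002, -0.0, -1.0]]
force: [0.3, -0.9, -0.5]
width: 0.0856
finger_force: 0.0
time: 44.35
position: [0.5097, 0.0478, 0.1386]
orientation: [[0.976, 0.218, 0.003], [0.218, -0.976, -0.001], [0.003, 0.002, -1.0]]
force: [0.1, 0.7, 0.7]
width: 0.0854
finger_force: 0.0
pos [0.5097 0.0478 0.1386] F [0.1 0.7 0.7] w 0.0854 t 44.35
turn [ 0.01 -0.03  0.01]  shift now [-0.05 -0.02  5.38]  shift after turn [-0.03 -0.01  5.38]
```

```bash
python3 -m handwheel '[{"gripper":0,"dx":-0.03,"dy":0,"dz":0.8,"rx":0,"ry":-0.01,"rz":0},{"gripper":0,"dx":0,"dy":0,"dz":1,"rx":0,"ry":0,"rz":0},{"gripper":0,"dx":0,"dy":0,"dz":1,"rx":0,"ry":0,"rz":0},{"gripper":0,"dx":0,"dy":0,"dz":1,"rx":0,"ry":0,"rz":0},{"gripper":0,"dx":0,"dy":0,"dz":1,"rx":0,"ry":0,"rz":0},{"gripper":0,"dx":0,"dy":0,"dz":0.5,"rx":0,"ry":0,"rz":0},{"gripper":0,"dx":0,"dy":0,"dz":0,"rx":0,"ry":0,"rz":0},{"gripper":1,"dx":0,"dy":0,"dz":0,"rx":0,"ry":0,"rz":0},{"gripper":1,"dx":0,"dy":0,"dz":0,"rx":0,"ry":0,"rz":0},{"gripper":1,"dx":0,"dy":0,"dz":0,"rx":0,"ry":0,"rz":0},{"gripper":1,"dx":0,"dy":0,"dz":0,"rx":0,"ry":0,"rz":0},{"gripper":1,"dx":0,"dy":0,"dz":0,"rx":0,"ry":0,"rz":0},{"gripper":1,"dx":0,"dy":0,"dz":0,"rx":0,"ry":0,"rz":0}]' 50
python3 -m handwheel '[{"gripper":1,"dx":0,"dy":0,"dz":-0.4,"rx":0,"ry":0,"rz":0},{"gripper":1,"dx":0,"dy":0,"dz":-1,"rx":0,"ry":0,"rz":0},{"gripper":1,"dx":0,"dy":0,"dz":-1,"rx":0,"ry":0,"rz":0},{"gripper":1,"dx":0,"dy":0,"dz":-1,"rx":0,"ry":0,"rz":0},{"gripper":1,"dx":0,"dy":0,"dz":-1,"rx":0,"ry":0,"rz":0},{"gripper":1,"dx":0,"dy":0,"dz":-1,"rx":0,"ry":0,"rz":0},{"gripper":1,"dx":0,"dy":0,"dz":-1,"rx":0,"ry":0,"rz":-0.36},{"gripper":1,"dx":0,"dy":0,"dz":-1,"rx":0,"ry":0,"rz":-0.36},{"gripper":1,"dx":0,"dy":0,"dz":-0.6,"rx":0,"ry":0,"rz":0},{"gripper":1,"dx":0,"dy":0,"dz":0,"rx":0,"ry":0,"rz":0},{"gripper":1,"dx":0,"dy":0,"dz":0,"rx":0,"ry":0,"rz":0}]' 50;  python3 go.py r .042 0 .19
```

```text
time: 45.43
position: [0.5101, 0.0472, 0.0335]
orientation: [[0.976, 0.218, 0.005], [0.218, -0.976, -0.002], [0.004, 0.002, -1.0]]
force: [-0.2, -0.8, 5.6]
width: 0.0533
finger_force: 54.4
time: 46.35
position: [0.5081, 0.0476, 0.1916]
orientation: [[0.954, 0.3, 0.001], [0.3, -0.954, -0.001], [0.001, 0.001, -1.0]]
force: [-0.3, -0.3, -1.4]
width: 0.0533
finger_force: 53.6
pos [0.5081 0.0476 0.1916] F [-0.3 -0.3 -1.4] w 0.0533 t 46.35
turn [ 0.01 -0.01  0.  ]  shift now [ 2.64 14.78  0.1 ]  shift after turn [ 2.64 14.78  0.08]
```

```bash
python3 -m handwheel '[{"gripper":1,"dx":0.09,"dy":0.48,"dz":0,"rx":0,"ry":0,"rz":0},{"gripper":1,"dx":0.18,"dy":1,"dz":0,"rx":0,"ry":0,"rz":0},{"gripper":1,"dx":0.18,"dy":1,"dz":0,"rx":0,"ry":0,"rz":0},{"gripper":1,"dx":0.18,"dy":1,"dz":0,"rx":0,"ry":0,"rz":0},{"gripper":1,"dx":0.18,"dy":1,"dz":0,"rx":0,"ry":0,"rz":0},{"gripper":1,"dx":0.18,"dy":1,"dz":0,"rx":0,"ry":0,"rz":0},{"gripper":1,"dx":0.18,"dy":1,"dz":0,"rx":0,"ry":0,"rz":0},{"gripper":1,"dx":0.18,"dy":1,"dz":0,"rx":0,"ry":0,"rz":0},{"gripper":1,"dx":0.18,"dy":1,"dz":0,"rx":0,"ry":0,"rz":0},{"gripper":1,"dx":0.18,"dy":1,"dz":0,"rx":0,"ry":0,"rz":0},{"gripper":1,"dx":0.18,"dy":1,"dz":0,"rx":0,"ry":0,"rz":0},{"gripper":1,"dx":0.18,"dy":1,"dz":0,"rx":0,"ry":0,"rz":0},{"gripper":1,"dx":0.18,"dy":1,"dz":0,"rx":0,"ry":0,"rz":0},{"gripper":1,"dx":0.18,"dy":1,"dz":0,"rx":0,"ry":0,"rz":0},{"gripper":1,"dx":0.2,"dy":1,"dz":0,"rx":0,"ry":0,"rz":0},{"gripper":1,"dx":0,"dy":0.3,"dz":0.5,"rx":0,"ry":0,"rz":0},{"gripper":1,"dx":0,"dy":0,"dz":1,"rx":0,"ry":0,"rz":0},{"gripper":1,"dx":0,"dy":0,"dz":1,"rx":0,"ry":0,"rz":0},{"gripper":1,"dx":0,"dy":0,"dz":1,"rx":0,"ry":0,"rz":0},{"gripper":1,"dx":0,"dy":0,"dz":0.6,"rx":0,"ry":0,"rz":0}]' 50; python3 -m handwheel '[{"gripper":1,"dx":0,"dy":0,"dz":0,"rx":0,"ry":0,"rz":0},{"gripper":1,"dx":0,"dy":0,"dz":0,"rx":0,"ry":0,"rz":0},{"gripper":1,"dx":0,"dy":0,"dz":0,"rx":0,"ry":0,"rz":0}]';  python3 go.py r .042 0 .04
```

```text
time: 48.02
position: [0.6447, -0.2174, 0.1042]
orientation: [[0.954, 0.301, -0.007], [0.301, -0.954, 0.003], [-0.005, -0.004, -1.0]]
force: [-0.4, 0.5, -2.1]
width: 0.0529
finger_force: 53.6
time: 48.27
position: [0.6479, -0.2187, 0.1106]
orientation: [[0.954, 0.301, 0.002], [0.301, -0.954, -0.002], [0.001, 0.002, -1.0]]
force: [0.6, -0.2, -1.1]
width: 0.0528
finger_force: 53.6
pos [ 0.6479 -0.2187  0.1106] F [ 0.6 -0.2 -1.1] w 0.0528 t 48.2667
turn [ 0.02 -0.01  0.01]  shift now [-0.04 -0.03  3.53]  shift after turn [-0.03 -0.02  3.53]
```

```bash
python3 -m handwheel '[{"gripper":1,"dx":-0.03,"dy":-0.02,"dz":0.6,"rx":0,"ry":0,"rz":0},{"gripper":1,"dx":0,"dy":0,"dz":0.8,"rx":0,"ry":0,"rz":0},{"gripper":1,"dx":0,"dy":0,"dz":0.8,"rx":0,"ry":0,"rz":0},{"gripper":1,"dx":0,"dy":0,"dz":0.6,"rx":0,"ry":0,"rz":0},{"gripper":1,"dx":0,"dy":0,"dz":0.4,"rx":0,"ry":0,"rz":0},{"gripper":1,"dx":0,"dy":0,"dz":0.2,"rx":0,"ry":0,"rz":0},{"gripper":1,"dx":0,"dy":0,"dz":0.1,"rx":0,"ry":0,"rz":0},{"gripper":1,"dx":0,"dy":0,"dz":0,"rx":0,"ry":0,"rz":0}]' 50;  python3 go.py r .042 0 .04
python3 -m handwheel '[{"gripper":0.3,"dx":0,"dy":0,"dz":0,"rx":0,"ry":0,"rz":0},{"gripper":0.2,"dx":0,"dy":0,"dz":0,"rx":0,"ry":0,"rz":0},{"gripper":0.1,"dx":0,"dy":0,"dz":0,"rx":0,"ry":0,"rz":0},{"gripper":0,"dx":0,"dy":0,"dz":0,"rx":0,"ry":0,"rz":0},{"gripper":0,"dx":0,"dy":0,"dz":0,"rx":0,"ry":0,"rz":0},{"gripper":0,"dx":0,"dy":0,"dz":-0.5,"rx":0,"ry":0,"rz":0},{"gripper":0,"dx":0,"dy":0,"dz":-1,"rx":0,"ry":0,"rz":0},{"gripper":0,"dx":0,"dy":0,"dz":-1,"rx":0,"ry":0,"rz":0},{"gripper":0,"dx":0,"dy":0,"dz":-1,"rx":0,"ry":0,"rz":0},{"gripper":0,"dx":0,"dy":0,"dz":-1,"rx":0,"ry":0,"rz":0},{"gripper":0,"dx":0,"dy":0,"dz":-1,"rx":0,"ry":0,"rz":0},{"gripper":0,"dx":0,"dy":0,"dz":-1,"rx":0,"ry":0,"rz":0},{"gripper":0,"dx":0,"dy":0,"dz":-1,"rx":0,"ry":0,"rz":0},{"gripper":0,"dx":0,"dy":0,"dz":-0.5,"rx":0,"ry":0,"rz":0},{"gripper":0,"dx":-1,"dy":0,"dz":0,"rx":0,"ry":0,"rz":0},{"gripper":0,"dx":-1,"dy":0,"dz":0,"rx":0,"ry":0,"rz":0},{"gripper":0,"dx":-1,"dy":0,"dz":0,"rx":0,"ry":0,"rz":0},{"gripper":0,"dx":-1,"dy":0,"dz":0,"rx":0,"ry":0,"rz":0},{"gripper":0,"dx":0,"dy":0,"dz":0,"rx":0,"ry":0,"rz":0},{"gripper":0,"dx":0,"dy":0,"dz":0,"rx":0,"ry":0,"rz":0}]' 50
python3 chk.py m.png;python3 go.py .4344 .0383 .19 11.5
```

```text
time: 48.93
position: [0.6471, -0.2186, 0.0401]
orientation: [[0.954, 0.301, 0.001], [0.301, -0.954, -0.001], [0.0, 0.001, -1.0]]
force: [0.3, 0.2, -1.6]
width: 0.0534
finger_force: 53.8
pos [ 0.6471 -0.2186  0.0401] F [ 0.3  0.2 -1.6] w 0.0534 t 48.9333
turn [ 0.01 -0.    0.01]  shift now [ 0.01 -0.    0.  ]  shift after turn [ 0.01 -0.    0.  ]
time: 50.6
position: [0.5699, -0.2426, 0.2]
orientation: [[0.954, 0.3, 0.001], [0.3, -0.954, -0.001], [0.001, 0.001, -1.0]]
force: [-0.2, -0.3, 0.5]
width: 0.0853
finger_force: 0.0
0 1878 x -0.0169434308015226 0.011389588752780191 y [-0.0257  0.0263] ztop [0.0597 0.0602] col [110.  46.  38.]
1 empty
2 1603 x -0.014385408823488727 0.01231934980803534 y [-0.0251  0.0253] ztop [0.0596 0.0603] col [ 40.  58. 102.]
plates hist x [-0.0612, -0.02, 0.0217, 0.0634] y [-0.0185  0.0182]
pos [ 0.5706 -0.2424  0.2001] F [0.7 0.7 0. ] w 0.0852 t 50.65
turn [ 0.01 -0.01  0.87]  shift now [ -2.28 -15.43   0.48]  shift after turn [ -3.88 -15.11   0.51]
```

Blue is seated. Now yellow.

```bash
python3 -m handwheel '[{"gripper":0,"dx":-0.07,"dy":-0.45,"dz":0,"rx":0,"ry":0,"rz":0},{"gripper":0,"dx":-0.15,"dy":-1,"dz":0,"rx":0,"ry":0,"rz":0},{"gripper":0,"dx":-0.15,"dy":-1,"dz":0,"rx":0,"ry":0,"rz":0},{"gripper":0,"dx":-0.15,"dy":-1,"dz":0,"rx":0,"ry":0,"rz":0},{"gripper":0,"dx":-0.15,"dy":-1,"dz":0,"rx":0,"ry":0,"rz":0},{"gripper":0,"dx":-0.15,"dy":-1,"dz":0,"rx":0,"ry":0,"rz":0},{"gripper":0,"dx":-0.15,"dy":-1,"dz":0,"rx":0,"ry":0,"rz":0},{"gripper":0,"dx":-0.15,"dy":-1,"dz":0,"rx":0,"ry":0,"rz":0},{"gripper":0,"dx":-0.15,"dy":-1,"dz":0,"rx":0,"ry":0,"rz":0},{"gripper":0,"dx":-0.15,"dy":-1,"dz":0,"rx":0,"ry":0,"rz":0},{"gripper":0,"dx":-0.15,"dy":-1,"dz":0,"rx":0,"ry":0,"rz":0},{"gripper":0,"dx":-0.15,"dy":-1,"dz":0,"rx":0,"ry":0,"rz":0},{"gripper":0,"dx":-0.15,"dy":-1,"dz":0,"rx":0,"ry":0,"rz":0},{"gripper":0,"dx":-0.15,"dy":-1,"dz":0,"rx":0,"ry":0,"rz":0},{"gripper":0,"dx":-0.15,"dy":-1,"dz":0,"rx":0,"ry":0,"rz":0},{"gripper":0,"dx":-0.1,"dy":-1,"dz":0,"rx":0,"ry":0,"rz":0.87},{"gripper":0,"dx":0,"dy":0,"dz":1,"rx":0,"ry":0,"rz":0},{"gripper":0,"dx":0,"dy":0,"dz":1,"rx":0,"ry":0,"rz":0},{"gripper":0,"dx":0,"dy":0,"dz":1,"rx":0,"ry":0,"rz":0}]' 50; python3 -m handwheel '[{"gripper":0,"dx":0,"dy":0,"dz":0,"rx":0,"ry":0,"rz":0},{"gripper":0,"dx":0,"dy":0,"dz":0,"rx":0,"ry":0,"rz":0},{"gripper":0,"dx":0,"dy":0,"dz":0,"rx":0,"ry":0,"rz":0}]';  python3 go.py .4344 .0383 .032 11.5
```

```text
time: 52.23
position: [0.4346, 0.0399, 0.1395]
orientation: [[0.979, 0.202, 0.003], [0.202, -0.979, -0.001], [0.002, 0.002, -1.0]]
force: [0.8, 0.4, -1.4]
width: 0.0851
finger_force: 0.0
time: 52.48
position: [0.4349, 0.0389, 0.1405]
orientation: [[0.98, 0.201, 0.002], [0.201, -0.98, -0.001], [0.002, 0.002, -1.0]]
force: [0.1, -0.2, -0.2]
width: 0.0855
finger_force: 0.0
pos [0.4349 0.0389 0.1405] F [ 0.1 -0.2 -0.2] w 0.0855 t 52.4833
turn [ 0.01 -0.01  0.01]  shift now [-0.04  0.01  5.43]  shift after turn [-0.03  0.02  5.43]
```

```bash
python3 -m handwheel '[{"gripper":0,"dx":-0.03,"dy":0.02,"dz":0.8,"rx":0,"ry":0,"rz":0},{"gripper":0,"dx":0,"dy":0,"dz":1,"rx":0,"ry":0,"rz":0},{"gripper":0,"dx":0,"dy":0,"dz":1,"rx":0,"ry":0,"rz":0},{"gripper":0,"dx":0,"dy":0,"dz":1,"rx":0,"ry":0,"rz":0},{"gripper":0,"dx":0,"dy":0,"dz":1,"rx":0,"ry":0,"rz":0},{"gripper":0,"dx":0,"dy":0,"dz":0.6,"rx":0,"ry":0,"rz":0},{"gripper":0,"dx":0,"dy":0,"dz":0,"rx":0,"ry":0,"rz":0},{"gripper":1,"dx":0,"dy":0,"dz":0,"rx":0,"ry":0,"rz":0},{"gripper":1,"dx":0,"dy":0,"dz":0,"rx":0,"ry":0,"rz":0},{"gripper":1,"dx":0,"dy":0,"dz":0,"rx":0,"ry":0,"rz":0},{"gripper":1,"dx":0,"dy":0,"dz":0,"rx":0,"ry":0,"rz":0},{"gripper":1,"dx":0,"dy":0,"dz":0,"rx":0,"ry":0,"rz":0},{"gripper":1,"dx":0,"dy":0,"dz":0,"rx":0,"ry":0,"rz":0}]' 50
python3 -m handwheel '[{"gripper":1,"dx":0,"dy":0,"dz":-0.4,"rx":0,"ry":0,"rz":0},{"gripper":1,"dx":0,"dy":0,"dz":-1,"rx":0,"ry":0,"rz":0},{"gripper":1,"dx":0,"dy":0,"dz":-1,"rx":0,"ry":0,"rz":0},{"gripper":1,"dx":0,"dy":0,"dz":-1,"rx":0,"ry":0,"rz":0},{"gripper":1,"dx":0,"dy":0,"dz":-1,"rx":0,"ry":0,"rz":0},{"gripper":1,"dx":0,"dy":0,"dz":-1,"rx":0,"ry":0,"rz":0},{"gripper":1,"dx":0,"dy":0,"dz":-1,"rx":0,"ry":0,"rz":-0.43},{"gripper":1,"dx":0,"dy":0,"dz":-1,"rx":0,"ry":0,"rz":-0.43},{"gripper":1,"dx":0,"dy":0,"dz":-0.6,"rx":0,"ry":0,"rz":0},{"gripper":1,"dx":0,"dy":0,"dz":0,"rx":0,"ry":0,"rz":0},{"gripper":1,"dx":0,"dy":0,"dz":0,"rx":0,"ry":0,"rz":0}]' 50;  python3 go.py r 0 0 .19
```

```text
time: 53.57
position: [0.4356, 0.0378, 0.0334]
orientation: [[0.98, 0.2, 0.005], [0.2, -0.98, -0.002], [0.004, 0.002, -1.0]]
force: [0.3, 0.8, 6.0]
width: 0.0528
finger_force: 53.6
time: 54.48
position: [0.4335, 0.0381, 0.1919]
orientation: [[0.954, 0.3, 0.002], [0.3, -0.954, -0.001], [0.001, 0.002, -1.0]]
force: [-0.2, -0.2, -1.7]
width: 0.0533
finger_force: 52.9
pos [0.4335 0.0381 0.1919] F [-0.2 -0.2 -1.7] w 0.0533 t 54.4833
turn [ 0.02 -0.01 -0.  ]  shift now [ 4.24 15.44  0.13]  shift after turn [ 4.24 15.45  0.1 ]
```

```bash
python3 -m handwheel '[{"gripper":1,"dx":0.13,"dy":0.45,"dz":0,"rx":0,"ry":0,"rz":0},{"gripper":1,"dx":0.28,"dy":1,"dz":0,"rx":0,"ry":0,"rz":0},{"gripper":1,"dx":0.28,"dy":1,"dz":0,"rx":0,"ry":0,"rz":0},{"gripper":1,"dx":0.28,"dy":1,"dz":0,"rx":0,"ry":0,"rz":0},{"gripper":1,"dx":0.28,"dy":1,"dz":0,"rx":0,"ry":0,"rz":0},{"gripper":1,"dx":0.28,"dy":1,"dz":0,"rx":0,"ry":0,"rz":0},{"gripper":1,"dx":0.28,"dy":1,"dz":0,"rx":0,"ry":0,"rz":0},{"gripper":1,"dx":0.28,"dy":1,"dz":0,"rx":0,"ry":0,"rz":0},{"gripper":1,"dx":0.28,"dy":1,"dz":0,"rx":0,"ry":0,"rz":0},{"gripper":1,"dx":0.28,"dy":1,"dz":0,"rx":0,"ry":0,"rz":0},{"gripper":1,"dx":0.28,"dy":1,"dz":0,"rx":0,"ry":0,"rz":0},{"gripper":1,"dx":0.28,"dy":1,"dz":0,"rx":0,"ry":0,"rz":0},{"gripper":1,"dx":0.28,"dy":1,"dz":0,"rx":0,"ry":0,"rz":0},{"gripper":1,"dx":0.28,"dy":1,"dz":0,"rx":0,"ry":0,"rz":0},{"gripper":1,"dx":0.28,"dy":1,"dz":0,"rx":0,"ry":0,"rz":0},{"gripper":1,"dx":0.19,"dy":1,"dz":0.5,"rx":0,"ry":0,"rz":0},{"gripper":1,"dx":0,"dy":0,"dz":1,"rx":0,"ry":0,"rz":0},{"gripper":1,"dx":0,"dy":0,"dz":1,"rx":0,"ry":0,"rz":0},{"gripper":1,"dx":0,"dy":0,"dz":1,"rx":0,"ry":0,"rz":0},{"gripper":1,"dx":0,"dy":0,"dz":0.6,"rx":0,"ry":0,"rz":0}]' 50; python3 -m handwheel '[{"gripper":1,"dx":0,"dy":0,"dz":0,"rx":0,"ry":0,"rz":0},{"gripper":1,"dx":0,"dy":0,"dz":0,"rx":0,"ry":0,"rz":0},{"gripper":1,"dx":0,"dy":0,"dz":0,"rx":0,"ry":0,"rz":0}]';  python3 go.py r 0 0 .04
```

```text
time: 56.15
position: [0.6049, -0.231, 0.1045]
orientation: [[0.954, 0.299, -0.006], [0.299, -0.954, 0.002], [-0.005, -0.004, -1.0]]
force: [-0.9, 1.0, -1.7]
width: 0.0529
finger_force: 52.9
time: 56.4
position: [0.6078, -0.2318, 0.1106]
orientation: [[0.954, 0.3, 0.002], [0.3, -0.954, -0.002], [0.001, 0.002, -1.0]]
force: [0.5, 0.2, -0.3]
width: 0.0529
finger_force: 52.9
pos [ 0.6078 -0.2318  0.1106] F [ 0.5  0.2 -0.3] w 0.0529 t 56.4
turn [ 0.02 -0.01 -0.  ]  shift now [-0.03 -0.05  3.53]  shift after turn [-0.02 -0.04  3.53]
```

```bash
python3 -m handwheel '[{"gripper":1,"dx":-0.03,"dy":-0.04,"dz":0.6,"rx":0,"ry":0,"rz":0},{"gripper":1,"dx":0,"dy":0,"dz":0.8,"rx":0,"ry":0,"rz":0},{"gripper":1,"dx":0,"dy":0,"dz":0.8,"rx":0,"ry":0,"rz":0},{"gripper":1,"dx":0,"dy":0,"dz":0.6,"rx":0,"ry":0,"rz":0},{"gripper":1,"dx":0,"dy":0,"dz":0.4,"rx":0,"ry":0,"rz":0},{"gripper":1,"dx":0,"dy":0,"dz":0.2,"rx":0,"ry":0,"rz":0},{"gripper":1,"dx":0,"dy":0,"dz":0.1,"rx":0,"ry":0,"rz":0},{"gripper":1,"dx":0,"dy":0,"dz":0,"rx":0,"ry":0,"rz":0}]' 50
python3 -m handwheel '[{"gripper":0.3,"dx":0,"dy":0,"dz":0,"rx":0,"ry":0,"rz":0},{"gripper":0.2,"dx":0,"dy":0,"dz":0,"rx":0,"ry":0,"rz":0},{"gripper":0.1,"dx":0,"dy":0,"dz":0,"rx":0,"ry":0,"rz":0},{"gripper":0,"dx":0,"dy":0,"dz":0,"rx":0,"ry":0,"rz":0},{"gripper":0,"dx":0,"dy":0,"dz":0,"rx":0,"ry":0,"rz":0},{"gripper":0,"dx":0,"dy":0,"dz":-0.5,"rx":0,"ry":0,"rz":0},{"gripper":0,"dx":0,"dy":0,"dz":-1,"rx":0,"ry":0,"rz":0},{"gripper":0,"dx":0,"dy":0,"dz":-1,"rx":0,"ry":0,"rz":0},{"gripper":0,"dx":0,"dy":0,"dz":-1,"rx":0,"ry":0,"rz":0},{"gripper":0,"dx":0,"dy":0,"dz":-1,"rx":0,"ry":0,"rz":0},{"gripper":0,"dx":0,"dy":0,"dz":-1,"rx":0,"ry":0,"rz":0},{"gripper":0,"dx":0,"dy":0,"dz":-1,"rx":0,"ry":0,"rz":0},{"gripper":0,"dx":-0.5,"dy":0,"dz":-1,"rx":0,"ry":0,"rz":0},{"gripper":0,"dx":-1,"dy":0,"dz":-0.5,"rx":0,"ry":0,"rz":0},{"gripper":0,"dx":-1,"dy":0,"dz":0,"rx":0,"ry":0,"rz":0},{"gripper":0,"dx":-1,"dy":0,"dz":0,"rx":0,"ry":0,"rz":0},{"gripper":0,"dx":-1,"dy":0,"dz":0,"rx":0,"ry":0,"rz":0},{"gripper":0,"dx":-1,"dy":0,"dz":0,"rx":0,"ry":0,"rz":0},{"gripper":0,"dx":0,"dy":0,"dz":0,"rx":0,"ry":0,"rz":0},{"gripper":0,"dx":0,"dy":0,"dz":0,"rx":0,"ry":0,"rz":0}]' 50
python3 chk.py n.png
```

```text
time: 57.07
position: [0.6068, -0.231, 0.0402]
orientation: [[0.954, 0.3, 0.001], [0.3, -0.954, -0.001], [0.001, 0.002, -1.0]]
force: [0.4, -0.9, -0.0]
width: 0.0531
finger_force: 53.1
time: 58.73
position: [0.5011, -0.2639, 0.2007]
orientation: [[0.954, 0.298, 0.002], [0.298, -0.954, -0.002], [0.001, 0.002, -1.0]]
force: [0.1, 1.7, 0.9]
width: 0.0853
finger_force: 0.0
0 1577 x -0.015375462640626253 0.01143674955254979 y [-0.0245  0.0258] ztop [0.0597 0.0604] col [107.  40.  34.]
1 1740 x -0.014686667882849417 0.012357221115038666 y [-0.0258  0.026 ] ztop [0.0596 0.0602] col [137. 120.  55.]
2 1783 x -0.01476730337602614 0.012906086957155796 y [-0.0262  0.026 ] ztop [0.0595 0.0604] col [ 57.  87. 153.]
plates hist x [-0.062, -0.021, 0.021, nan] y [-0.0179  0.018 ]
  return _methods._mean(a, axis=axis, dtype=dtype,
  ret = ret.dtype.type(ret / rcount)
```

View pics/n.png

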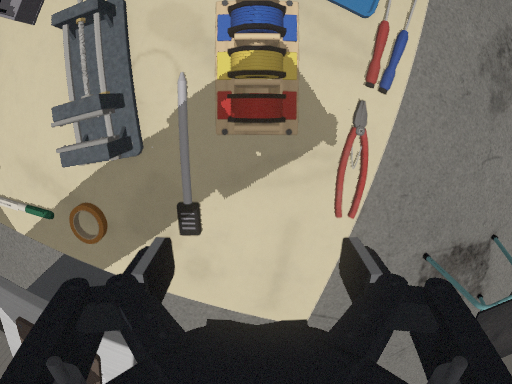

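All three reels are seated in order. The rod lies from its grip at (189,218) to its tip at (182,75). Measuring it.

```bash
cat > rod.py <<'E'
from h import *
from go import go
np.set_printoptions(precision=4,suppress=True)
def rod(d,x0=(.42,-.207)):
    P=wcloud(d);x,y,z=P[...,0],P[...,1],P[...,2];V=d['color'].max(-1)
    m=(np.hypot(x-.49,y+.18)<.14)&(z>.004)&(z<.016)
    m=cv2.morphologyEx(m.astype(np.uint8),cv2.MORPH_OPEN,np.ones((3,3)))
    k,l,S,ce=cv2.connectedComponentsWithStats(m)
    for i in range(1,k):
        if S[i,4]>150:
            q=P[l==i];dk=V[l==i]<75;c,s,a=cv2.minAreaRect((q[:,:2]*1000).astype(np.float32));print(ce[i],S[i,4],np.array(c)/1000,s,a)
            if dk.sum()>80 and s[0]>100 or s[1]>100:
                c,s,a=cv2.minAreaRect((q[dk][:,:2]*1000).astype(np.float32));print('grip',np.array(c)/1000,s,a)
                g=np.array(c)/1000;h=q[np.hypot(*(q[:,:2]-g).T)>.035][:,:2].astype(np.float32)
                vx,vy,X,Y=cv2.fitLine(h,cv2.DIST_HUBER,0,.01,.01).ravel();print('shaft yaw',np.rad2deg(np.arctan(vy/vx)),'lateral of grip to shaft line',(g[0]-X)*-vy+(g[1]-Y)*vx)
d=dict(np.load('wc.npz'));rod(d)
E
python3 rod.py
```

```text
[245.9173  92.4956] 2514 [ 0.5897 -0.2368] (109.30988311767578, 87.80915069580078) 17.129491806030273
[123.9476  99.8073] 2174 [ 0.5303 -0.0982] (124.30333709716797, 32.10383987426758) 24.002229690551758
grip [ 0.5329 -0.1014] (122.10189819335938, 24.225662231445312) 24.002227783203125
shaft yaw 27.166885 lateral of grip to shaft line 0.0024507267179696224
[185.6688 169.2641] 1848 [ 0.4911 -0.1851] (182.95623779296875, 26.329259872436523) 17.28920555114746
grip [ 0.4231 -0.2069] (38.7939338684082, 25.98411750793457) 20.520973205566406
shaft yaw 17.97093 lateral of grip to shaft line 0.0007163680498492274
[94.7613 85.2065] 155 [ 0.544  -0.0586] (21.267370223999023, 13.734042167663574) 15.234793663024902
[ 93.0805 128.159 ] 522 [ 0.4938 -0.0682] (25.521249771118164, 36.50860595703125) 21.81571388244629
[ 97.3106 215.5342] 161 [ 0.3876 -0.0909] (33.75544738769531, 8.41875171661377) 47.559783935546875
```

```bash
python3 go.py .4215 -.2068 .025 17.7
```

```text
pos [ 0.5017 -0.2638  0.2007] F [ 0.3 -0.3  0.3] w 0.085 t 58.7833
turn [ 0.02 -0.01 -0.04]  shift now [-2.99 -3.94  8.77]  shift after turn [-2.96 -3.93  8.78]
```

```bash
python3 -m handwheel '[{"gripper":0,"dx":-0.6,"dy":-0.8,"dz":0,"rx":0,"ry":0,"rz":-0.04},{"gripper":0,"dx":-0.8,"dy":-1,"dz":0,"rx":0,"ry":0,"rz":0},{"gripper":0,"dx":-0.8,"dy":-1,"dz":0.5,"rx":0,"ry":0,"rz":0},{"gripper":0,"dx":-0.8,"dy":-1,"dz":1,"rx":0,"ry":0,"rz":0},{"gripper":0,"dx":0,"dy":-0.14,"dz":1,"rx":0,"ry":0,"rz":0},{"gripper":0,"dx":0,"dy":0,"dz":1,"rx":0,"ry":0,"rz":0},{"gripper":0,"dx":0,"dy":0,"dz":1,"rx":0,"ry":0,"rz":0},{"gripper":0,"dx":0,"dy":0,"dz":1,"rx":0,"ry":0,"rz":0},{"gripper":0,"dx":0,"dy":0,"dz":1,"rx":0,"ry":0,"rz":0},{"gripper":0,"dx":0,"dy":0,"dz":0.5,"rx":0,"ry":0,"rz":0},{"gripper":0,"dx":0,"dy":0,"dz":0,"rx":0,"ry":0,"rz":0},{"gripper":0,"dx":0,"dy":0,"dz":0,"rx":0,"ry":0,"rz":0},{"gripper":0,"dx":0,"dy":0,"dz":0,"rx":0,"ry":0,"rz":0}]' 60; python3 go.py .4215 -.2068 .025 17.7
```

```text
time: 59.87
position: [0.4215, -0.2075, 0.0609]
orientation: [[0.952, 0.305, 0.002], [0.305, -0.952, -0.002], [0.001, 0.003, -1.0]]
force: [0.0, 0.2, 0.4]
width: 0.0852
finger_force: 0.0
pos [ 0.4215 -0.2075  0.0609] F [0.  0.2 0.4] w 0.0852 t 59.8667
turn [ 0.03 -0.01  0.01]  shift now [ 0.01 -0.04  1.8 ]  shift after turn [ 0.01 -0.03  1.8 ]
```

```bash
python3 -m handwheel '[{"gripper":0,"dx":0.01,"dy":-0.04,"dz":0.6,"rx":0.03,"ry":0,"rz":0},{"gripper":0,"dx":0,"dy":0,"dz":0.6,"rx":0,"ry":0,"rz":0},{"gripper":0,"dx":0,"dy":0,"dz":0.4,"rx":0,"ry":0,"rz":0},{"gripper":0.5,"dx":0,"dy":0,"dz":0.12,"rx":0,"ry":0,"rz":0},{"gripper":1,"dx":0,"dy":0,"dz":0,"rx":0,"ry":0,"rz":0},{"gripper":1,"dx":0,"dy":0,"dz":0,"rx":0,"ry":0,"rz":0},{"gripper":1,"dx":0,"dy":0,"dz":0,"rx":0,"ry":0,"rz":0},{"gripper":1,"dx":0,"dy":0,"dz":0,"rx":0,"ry":0,"rz":0},{"gripper":1,"dx":0,"dy":0,"dz":0,"rx":0,"ry":0,"rz":0},{"gripper":1,"dx":0,"dy":0,"dz":0,"rx":0,"ry":0,"rz":0},{"gripper":1,"dx":0,"dy":0,"dz":0,"rx":0,"ry":0,"rz":0},{"gripper":1,"dx":0,"dy":0,"dz":0,"rx":0,"ry":0,"rz":0}]' 70; python3 go.py r -.28 0 .053
```

```text
time: 60.87
position: [0.4208, -0.2065, 0.0261]
orientation: [[0.952, 0.305, 0.0], [0.305, -0.952, 0.001], [0.001, -0.001, -1.0]]
force: [-1.8, -0.0, 6.1]
width: 0.0242
finger_force: 69.0
pos [ 0.4208 -0.2065  0.0261] F [-1.8 -0.   6.1] w 0.0242 t 60.8667
turn [-0.01 -0.01  0.04]  shift now [-5.5   3.94 -1.35]  shift after turn [-5.49  3.97 -1.34]
```

```bash
python3 -m handwheel '[{"gripper":1,"dx":0,"dy":0,"dz":-0.5,"rx":0,"ry":0,"rz":0},{"gripper":1,"dx":-0.5,"dy":0,"dz":-0.5,"rx":0,"ry":0,"rz":0.04},{"gripper":1,"dx":-0.8,"dy":0,"dz":-0.34,"rx":0,"ry":0,"rz":0},{"gripper":1,"dx":-0.8,"dy":0,"dz":0,"rx":0,"ry":0,"rz":0},{"gripper":1,"dx":-0.8,"dy":0,"dz":0,"rx":0,"ry":0,"rz":0},{"gripper":1,"dx":-0.8,"dy":0,"dz":0,"rx":0,"ry":0,"rz":0},{"gripper":1,"dx":-0.8,"dy":0,"dz":0,"rx":0,"ry":0,"rz":0},{"gripper":1,"dx":-0.8,"dy":0,"dz":0,"rx":0,"ry":0,"rz":0},{"gripper":1,"dx":-0.2,"dy":0.5,"dz":0,"rx":0,"ry":0,"rz":0},{"gripper":1,"dx":0,"dy":0.8,"dz":0,"rx":0,"ry":0,"rz":0},{"gripper":1,"dx":0,"dy":0.8,"dz":0,"rx":0,"ry":0,"rz":0},{"gripper":1,"dx":0,"dy":0.8,"dz":0,"rx":0,"ry":0,"rz":0},{"gripper":1,"dx":0,"dy":0.8,"dz":0,"rx":0,"ry":0,"rz":0},{"gripper":1,"dx":0,"dy":0.27,"dz":0,"rx":0,"ry":0,"rz":0},{"gripper":1,"dx":0,"dy":0,"dz":0,"rx":0,"ry":0,"rz":0},{"gripper":1,"dx":0,"dy":0,"dz":0,"rx":0,"ry":0,"rz":0},{"gripper":1,"dx":0,"dy":0,"dz":0,"rx":0,"ry":0,"rz":0}]' 70; python3 go.py r -.28 0 .053
cat > tip.py <<'E'
from h import *
from go import RC,RY
np.set_printoptions(precision=4,suppress=True)
import sys
def tip(d):
    P=wcloud(d) if d['name']=='w' else cloud(d)
    a=np.deg2rad(RY);q=P-np.array([*RC,0])
    x=q[...,0]*np.cos(a)+q[...,1]*np.sin(a);y=-q[...,0]*np.sin(a)+q[...,1]*np.cos(a);z=q[...,2]
    m=(x>-.25)&(x<-.07)&(abs(y)<.03)&(z>.02)&(z<.05)
    for lo in np.arange(-.25,-.07,.02):
        k=m&(x>=lo)&(x<lo+.02)
        if k.sum()>5: print(d['name'],round(lo+.01,3),k.sum(),'y mid',(np.percentile(y[k],3)+np.percentile(y[k],97))/2,'w',np.ptp(np.percentile(y[k],[3,97])),'ztop',np.percentile(z[k],90))
    if m.any(): print('tip x',x[m].max())
    p=(abs(y)<.022)&(z>.054)&(z<.0585)&(abs(x+.063)<.004);print('near plate y',np.percentile(y[p],[1,99]),'x',np.percentile(x[p],[1,99]),'z',np.median(z[p]))
for n in('wrist','side'):
    d=snap(n,f'{sys.argv[1]}_{n}.png');d['name']=n[0];tip(d)
E
python3 tip.py o
```

```text
time: 62.28
position: [0.3389, -0.3139, 0.0514]
orientation: [[0.954, 0.3, -0.001], [0.3, -0.954, 0.004], [-0.0, -0.004, -1.0]]
force: [-0.3, 0.2, -0.5]
width: 0.0235
finger_force: 68.9
pos [ 0.3389 -0.3139  0.0514] F [-0.3  0.2 -0.5] w 0.0235 t 62.2833
turn [-0.03  0.    0.  ]  shift now [ 0.03  0.08 -0.08]  shift after turn [ 0.03  0.08 -0.08]
w -0.24 848 y mid 0.0015452118048590656 w 0.009200761360279454 ztop 0.035457501714581445
w -0.22 897 y mid 0.0013710649024265876 w 0.009321149779125607 ztop 0.03524835755593124
w -0.2 921 y mid 0.0014031560737486027 w 0.009281357115917146 ztop 0.03495339908327047
w -0.18 870 y mid 0.0014223820088516404 w 0.009266068431228286 ztop 0.03470704034633913
w -0.16 473 y mid 0.001417590600811127 w 0.009337453934373567 ztop 0.03429468356354797
tip x -0.1577634481980632Traceback (most recent call last):
  File "tip.py", line 16, in <module>
    d=snap(n,f'{sys.argv[1]}_{n}.png');d['name']=n[0];tip(d)
                                                      ~~~^^^
  File "tip.py", line 14, in tip
    p=(abs(y)<.022)&(z>.054)&(z<.0585)&(abs(x+.063)<.004);print('near plate y',np.percentile(y[p],[1,99]),'x',np.percentile(x[p],[1,99]),'z',np.median(z[p]))
                                                                               ~~~~~~~~~~~~~^^^^^^^^^^^^^
    return _quantile_unchecked(
        a, q, axis, out, overwrite_input, method, keepdims, weights)
    return _ureduce(a,
                    func=_quantile_ureduce_func,
    ...<5 lines>...
                    overwrite_input=overwrite_input,
                    method=method)
    r = func(a, **kwargs)
    result = _quantile(arr,
                       quantiles=q,
    ...<2 lines>...
                       out=out,
                       weights=wgt)
    slices_having_nans = np.isnan(arr[-1, ...])
                                  ~~~^^^^^^^^^
IndexError: index -1 is out of bounds for axis 0 with size 0
```

```bash
sed -i 's/^    p=(abs.*$/    p=(abs(y)<.022)\&(z>.054)\&(z<.0585)\&(abs(x+.063)<.004)\n    if p.sum()>9: print("near plate y",np.percentile(y[p],[1,99]),"x",np.percentile(x[p],[1,99]),"z",np.median(z[p]))/' tip.py
python3 -m handwheel '[{"gripper":1,"dx":0,"dy":0.07,"dz":-0.11,"rx":0,"ry":0.11,"rz":0},{"gripper":1,"dx":0,"dy":0,"dz":0,"rx":0,"ry":0,"rz":0},{"gripper":1,"dx":0,"dy":0,"dz":0,"rx":0,"ry":0,"rz":0},{"gripper":1,"dx":0,"dy":0,"dz":0,"rx":0,"ry":0,"rz":0}]' 70; python3 tip.py p
```

```text
time: 62.67
position: [0.3397, -0.3161, 0.0542]
orientation: [[0.954, 0.3, 0.012], [0.3, -0.954, 0.006], [0.013, -0.002, -1.0]]
force: [-0.7, -0.1, -1.3]
width: 0.0238
finger_force: 68.9
w -0.24 845 y mid -0.0008614156959511738 w 0.009174742715556915 ztop 0.038783887820670576
w -0.22 891 y mid -0.001058741675564071 w 0.009334305533691115 ztop 0.03871579606372456
w -0.2 931 y mid -0.0010279370797018615 w 0.009281918032573788 ztop 0.03883326409287585
w -0.18 877 y mid -0.0010186038546392824 w 0.009258413952362193 ztop 0.038881605085707205
w -0.16 474 y mid -0.0010205461815701543 w 0.00933564506760774 ztop 0.038866539820128346
tip x -0.157746811839781
s -0.24 51 y mid -0.002401680635264962 w 0.00886089933015391 ztop 0.03945793142151904
s -0.22 52 y mid -0.002601236395237439 w 0.007997243642750042 ztop 0.039925418628947384
s -0.2 51 y mid -0.0028102922832064104 w 0.008068929823245415 ztop 0.03933101219380238
s -0.18 50 y mid -0.002561392708369607 w 0.008242879383044919 ztop 0.03955046440086608
s -0.16 47 y mid -0.003005568314405383 w 0.008406345083812328 ztop 0.039703380323257244
s -0.14 46 y mid -0.0029739457612496995 w 0.007038512970306512 ztop 0.040054546768490754
s -0.12 27 y mid -0.0027308905792436337 w 0.007568325900170774 ztop 0.03848876000354972
tip x -0.11362300473090928
near plate y [-0.0207  0.0191] x [-0.0652 -0.0609] z 0.0566432846370601
```

View pics/p_side.png

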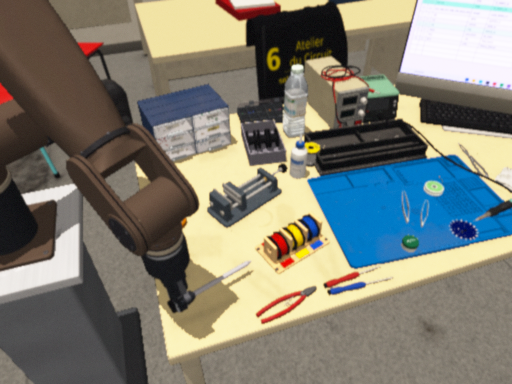

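The side view shows the rod level at (222,283), pointing at the rack's near plate. All three reels are in place, the bare reels are in the box, and bottle and cutters are untouched. Advancing gently.

```bash
python3 -m handwheel '[{"gripper":1,"dx":0.4,"dy":-0.05,"dz":0.03,"rx":0,"ry":0,"rz":0},{"gripper":1,"dx":0.5,"dy":0,"dz":0,"rx":0,"ry":0,"rz":0},{"gripper":1,"dx":0.5,"dy":0,"dz":0,"rx":0,"ry":0,"rz":0},{"gripper":1,"dx":0.5,"dy":0,"dz":0,"rx":0,"ry":0,"rz":0},{"gripper":1,"dx":0.5,"dy":0,"dz":0,"rx":0,"ry":0,"rz":0},{"gripper":1,"dx":0.3,"dy":0,"dz":0,"rx":0,"ry":0,"rz":0},{"gripper":1,"dx":0.2,"dy":0,"dz":0,"rx":0,"ry":0,"rz":0},{"gripper":1,"dx":0,"dy":0,"dz":0,"rx":0,"ry":0,"rz":0},{"gripper":1,"dx":0,"dy":0,"dz":0,"rx":0,"ry":0,"rz":0}]' 70; python3 go.py r -.088 0 .053; python3 tip.py q
```

```text
time: 63.52
position: [0.3948, -0.2977, 0.0541]
orientation: [[0.954, 0.301, 0.012], [0.3, -0.954, 0.006], [0.013, -0.003, -1.0]]
force: [0.1, 0.4, -1.0]
width: 0.0235
finger_force: 68.9
pos [ 0.3948 -0.2977  0.0541] F [ 0.1  0.4 -1. ] w 0.0235 t 63.5167
turn [-0.02 -0.11  0.  ]  shift now [6.72 0.01 0.14]  shift after turn [6.72 0.01 0.06]
w -0.24 734 y mid 0.00020004158540239906 w 0.022982684965885694 ztop 0.04016718816709966
w -0.22 2330 y mid 0.00012862314362243644 w 0.04333177571170713 ztop 0.04612176982653601
w -0.2 1456 y mid 0.00020848322160200473 w 0.023198098269333355 ztop 0.03963694293518971
w -0.18 845 y mid 0.00019979469732839695 w 0.00923064509196404 ztop 0.0386295235210149
w -0.16 898 y mid 4.955713514193279e-05 w 0.009327622203371693 ztop 0.0386714222531964
w -0.14 929 y mid 8.830886393437157e-05 w 0.009284440169962705 ztop 0.03868555383881444
w -0.12 875 y mid 0.00010382401591910694 w 0.00925915091265683 ztop 0.0386054027264882
w -0.1 397 y mid 0.0001025783684748577 w 0.009339796094070752 ztop 0.03865556937894278
tip x -0.09939592262422119
s -0.24 103 y mid -0.0026633328238619683 w 0.03094119170137452 ztop 0.043700484890411576
s -0.22 41 y mid -0.00694747455117538 w 0.038261097426523685 ztop 0.04654818245467056
s -0.18 24 y mid -0.0011691188186810906 w 0.008575385239320936 ztop 0.039744503521806904
s -0.16 47 y mid -0.0015110801490457472 w 0.007946771542223972 ztop 0.03974412611730833
s -0.14 46 y mid -0.0017490340765963072 w 0.00823124621723983 ztop 0.039428831552753243
s -0.12 43 y mid -0.00176512406361175 w 0.007775762363815416 ztop 0.03965178197749681
s -0.1 45 y mid -0.0018434850014163247 w 0.008791421623068205 ztop 0.03948388362117559
s -0.08 42 y mid -0.0017307176160271888 w 0.008516804443890528 ztop 0.03907044585842322
tip x -0.07026895508066167
near plate y [-0.0202  0.0177] x [-0.0656 -0.0607] z 0.05641466787139379
```

```bash
python3 -m handwheel '[{"gripper":1,"dx":0.3,"dy":0,"dz":0.04,"rx":0,"ry":0,"rz":0},{"gripper":1,"dx":0.5,"dy":0,"dz":0.006,"rx":0,"ry":0,"rz":0},{"gripper":1,"dx":0.5,"dy":0,"dz":0.006,"rx":0,"ry":0,"rz":0},{"gripper":1,"dx":0.5,"dy":0,"dz":0.006,"rx":0,"ry":0,"rz":0},{"gripper":1,"dx":0.5,"dy":0,"dz":0.006,"rx":0,"ry":0,"rz":0},{"gripper":1,"dx":0.3,"dy":0,"dz":0.004,"rx":0,"ry":0,"rz":0},{"gripper":1,"dx":0,"dy":0,"dz":0,"rx":0,"ry":0,"rz":0},{"gripper":1,"dx":0,"dy":0,"dz":0,"rx":0,"ry":0,"rz":0}]' 70; python3 go.py r -.088 0 .053
```

```text
time: 64.28
position: [0.4447, -0.282, 0.0535]
orientation: [[0.954, 0.301, 0.012], [0.301, -0.954, 0.006], [0.013, -0.003, -1.0]]
force: [0.1, 0.6, -0.1]
width: 0.0235
finger_force: 68.9
pos [ 0.4447 -0.282   0.0535] F [ 0.1  0.6 -0.1] w 0.0235 t 64.2833
turn [-0.02 -0.11  0.01]  shift now [4.11 0.01 0.08]  shift after turn [4.11 0.01 0.03]
```

```bash
python3 -m handwheel '[{"gripper":1,"dx":0.3,"dy":0,"dz":0.01,"rx":0,"ry":0,"rz":0},{"gripper":1,"dx":0.5,"dy":0,"dz":0.006,"rx":0,"ry":0,"rz":0},{"gripper":1,"dx":0.5,"dy":0,"dz":0.006,"rx":0,"ry":0,"rz":0},{"gripper":1,"dx":0.5,"dy":0,"dz":0.006,"rx":0,"ry":0,"rz":0},{"gripper":1,"dx":0.5,"dy":0,"dz":0.006,"rx":0,"ry":0,"rz":0},{"gripper":1,"dx":0.5,"dy":0,"dz":0.006,"rx":0,"ry":0,"rz":0},{"gripper":1,"dx":0.4,"dy":0,"dz":0.006,"rx":0,"ry":0,"rz":0},{"gripper":1,"dx":0,"dy":0,"dz":0,"rx":0,"ry":0,"rz":0},{"gripper":1,"dx":0,"dy":0,"dz":0,"rx":0,"ry":0,"rz":0}]' 70; python3 go.py r -.088 0 .053; python3 tip.py r
```

```text
time: 65.03
position: [0.5058, -0.2628, 0.0534]
orientation: [[0.954, 0.301, 0.012], [0.301, -0.954, 0.006], [0.013, -0.002, -1.0]]
force: [0.4, 0.0, -0.9]
width: 0.0238
finger_force: 68.9
pos [ 0.5058 -0.2628  0.0534] F [ 0.4  0.  -0.9] w 0.0238 t 65.0333
turn [-0.02 -0.11  0.01]  shift now [0.91 0.01 0.03]  shift after turn [0.91 0.01 0.02]
w -0.12 1046 y mid 0.00018578877931081043 w 0.023153124500153312 ztop 0.03955466253891073
w -0.1 2423 y mid 0.0001639368434130234 w 0.04372536441549236 ztop 0.04611195647339463
w -0.08 1250 y mid 0.00019810060806248284 w 0.022172070351555898 ztop 0.038632017331336976
tip x -0.07001499888116683
near plate y [-0.0193  0.0198] x [-0.0653 -0.0595] z 0.055878547086502854
s -0.12 136 y mid -0.004253816612961668 w 0.04067689585005752 ztop 0.0462423991354551
s -0.1 32 y mid -0.0063705990837523915 w 0.038809330736588696 ztop 0.048283505907334975
tip x -0.10044145139185359
```

```bash
python3 -m handwheel '[{"gripper":1,"dx":0.35,"dy":0,"dz":0.005,"rx":0,"ry":0,"rz":0},{"gripper":1,"dx":0.25,"dy":0,"dz":0.003,"rx":0,"ry":0,"rz":0},{"gripper":1,"dx":0.15,"dy":0,"dz":0.003,"rx":0,"ry":0,"rz":0},{"gripper":1,"dx":0,"dy":0,"dz":0,"rx":0,"ry":0,"rz":0},{"gripper":1,"dx":0,"dy":0,"dz":0,"rx":0,"ry":0,"rz":0}]' 70; python3 go.py r -.088 0 .053
python3 -m handwheel '[{"gripper":1,"dx":0.1,"dy":0,"dz":0,"rx":0,"ry":0,"rz":0},{"gripper":1,"dx":0,"dy":0,"dz":0,"rx":0,"ry":0,"rz":0},{"gripper":1,"dx":0,"dy":0,"dz":0,"rx":0,"ry":0,"rz":0}]' 70
```

```text
time: 65.55
position: [0.5199, -0.2585, 0.0535]
orientation: [[0.954, 0.3, 0.012], [0.3, -0.954, 0.006], [0.013, -0.002, -1.0]]
force: [-0.2, 0.2, -0.8]
width: 0.0233
finger_force: 68.9
pos [ 0.5199 -0.2585  0.0535] F [-0.2  0.2 -0.8] w 0.0233 t 65.55
turn [-0.02 -0.11  0.  ]  shift now [0.17 0.   0.03]  shift after turn [0.17 0.   0.03]
time: 65.8
position: [0.5216, -0.258, 0.0535]
orientation: [[0.954, 0.3, 0.012], [0.3, -0.954, 0.006], [0.013, -0.002, -1.0]]
force: [-0.6, 0.2, -0.9]
width: 0.024
finger_force: 68.9
```

```bash
for i in 1; do python3 -m handwheel '[{"gripper":1,"dx":0.08,"dy":0,"dz":0,"rx":0,"ry":0,"rz":0},{"gripper":1,"dx":0,"dy":0,"dz":0,"rx":0,"ry":0,"rz":0},{"gripper":1,"dx":0,"dy":0,"dz":0,"rx":0,"ry":0,"rz":0}]' 70; done
python3 -m handwheel '[{"gripper":1,"dx":0.08,"dy":0,"dz":0,"rx":0,"ry":0,"rz":0},{"gripper":1,"dx":0,"dy":0,"dz":0,"rx":0,"ry":0,"rz":0},{"gripper":1,"dx":0,"dy":0,"dz":0,"rx":0,"ry":0,"rz":0}]' 70; python3 go.py r -.088 0 .053
```

```text
time: 66.05
position: [0.5232, -0.2575, 0.0536]
orientation: [[0.954, 0.3, 0.012], [0.3, -0.954, 0.006], [0.013, -0.002, -1.0]]
force: [-0.2, -0.8, -1.1]
width: 0.0237
finger_force: 68.9
time: 66.3
position: [0.5247, -0.257, 0.0536]
orientation: [[0.954, 0.3, 0.012], [0.3, -0.954, 0.006], [0.013, -0.002, -1.0]]
force: [-0.4, -0.8, -1.2]
width: 0.0237
finger_force: 68.9
pos [ 0.5247 -0.257   0.0536] F [-0.4 -0.8 -1.2] w 0.0237 t 66.3
turn [-0.02 -0.11 -0.  ]  shift now [-0.08  0.    0.03]  shift after turn [-0.08  0.    0.03]
```

```bash
python3 -m handwheel '[{"gripper":1,"dx":0.08,"dy":0,"dz":0,"rx":0,"ry":0,"rz":0},{"gripper":1,"dx":0,"dy":0,"dz":0,"rx":0,"ry":0,"rz":0},{"gripper":1,"dx":0,"dy":0,"dz":0,"rx":0,"ry":0,"rz":0}]' 70 | grep -E 'pos|force'; python3 tip.py s | head -3
```

```text
position: [0.525, -0.2569, 0.0536]
force: [-5.0, -2.0, 1.6]
finger_force: 69.2
w -0.1 1057 y mid 3.975536718265043e-05 w 0.023181948770426154 ztop 0.03964294158710593
w -0.08 2227 y mid 8.28020565166003e-05 w 0.043996303678138005 ztop 0.04615895541970394
tip x -0.07126861536463606
```

Contact of 5 N along the threading line: the shoulder is home. Releasing.

```bash
python3 -m handwheel '[{"gripper":1,"dx":0,"dy":0,"dz":0.05,"rx":0,"ry":0,"rz":0},{"gripper":0.7,"dx":0,"dy":0,"dz":0,"rx":0,"ry":0,"rz":0},{"gripper":0.5,"dx":0,"dy":0,"dz":0,"rx":0,"ry":0,"rz":0},{"gripper":0.2,"dx":0,"dy":0,"dz":0,"rx":0,"ry":0,"rz":0},{"gripper":0,"dx":0,"dy":0,"dz":0,"rx":0,"ry":0,"rz":0},{"gripper":0,"dx":0,"dy":0,"dz":0,"rx":0,"ry":0,"rz":0},{"gripper":0,"dx":0,"dy":0,"dz":-0.5,"rx":0,"ry":0,"rz":0},{"gripper":0,"dx":0,"dy":0,"dz":-1,"rx":0,"ry":0,"rz":0},{"gripper":0,"dx":0,"dy":0,"dz":-1,"rx":0,"ry":0,"rz":0},{"gripper":0,"dx":0,"dy":0,"dz":-1,"rx":0,"ry":0,"rz":0},{"gripper":0,"dx":0,"dy":0,"dz":-1,"rx":0,"ry":0,"rz":0},{"gripper":0,"dx":0,"dy":0,"dz":-1,"rx":0,"ry":0,"rz":0},{"gripper":0,"dx":0,"dy":0,"dz":-1,"rx":0,"ry":0,"rz":0},{"gripper":0,"dx":0,"dy":0,"dz":-1,"rx":0,"ry":0,"rz":0},{"gripper":0,"dx":0,"dy":0,"dz":-1,"rx":0,"ry":0,"rz":0},{"gripper":0,"dx":0,"dy":0,"dz":0,"rx":0,"ry":0,"rz":0},{"gripper":0,"dx":0,"dy":0,"dz":0,"rx":0,"ry":0,"rz":0},{"gripper":0,"dx":0,"dy":0,"dz":0,"rx":0,"ry":0,"rz":0}]' 70
cat > fin.py <<'E'
from h import *
from go import RC,RY
np.set_printoptions(precision=4,suppress=True)
for n in('wrist','side'):
    d=snap(n);P=wcloud(d) if n=='wrist' else cloud(d);a=np.deg2rad(RY);q=P-np.array([*RC,0]);V=d['color'].max(-1)
    x=q[...,0]*np.cos(a)+q[...,1]*np.sin(a);y=-q[...,0]*np.sin(a)+q[...,1]*np.cos(a);z=q[...,2]
    g=(x>-.13)&(x<-.069)&(abs(y)<.03)&(z>.02)&(z<.05);t=(x>.067)&(x<.1)&(abs(y)<.02)&(z>.018)&(z<.05)
    for s,m in(('grip',g),('tip',t)):
        if m.sum()>3:print(n,s,m.sum(),'x',np.percentile(x[m],[1,99]),'y',np.percentile(y[m],[3,97]),'z',np.percentile(z[m],[5,50,95]))
E
python3 fin.py; python3 chk.py t.png 2>/dev/null
```

```text
time: 68.15
position: [0.5238, -0.2573, 0.222]
orientation: [[0.954, 0.3, 0.011], [0.3, -0.954, 0.007], [0.013, -0.003, -1.0]]
force: [0.5, -0.3, 0.1]
width: 0.0853
finger_force: 0.0
wrist grip 836 x [-0.1057 -0.0693] y [-0.0125  0.0128] z [0.0341 0.0363 0.0376]
wrist tip 38 x [0.0719 0.08  ] y [-0.0028  0.0023] z [0.0313 0.0327 0.035 ]
side grip 215 x [-0.1055 -0.0695] y [-0.0136  0.0107] z [0.029  0.0367 0.0388]
0 1521 x -0.01526456906059033 0.016996018079121086 y [-0.0253  0.0264] ztop [0.0597 0.0604] col [107.  40.  34.]
1 1442 x -0.016748506939581954 0.016845178057971776 y [-0.0248  0.0255] ztop [0.0596 0.0604] col [138. 120.  55.]
2 1580 x -0.014642658105721618 0.012668692859231688 y [-0.0258  0.0258] ztop [0.0597 0.0605] col [ 63.  93. 160.]
plates hist x [-0.0622, -0.0205, 0.0211, 0.0629] y [-0.0179  0.0179]
```

View pics/t.png

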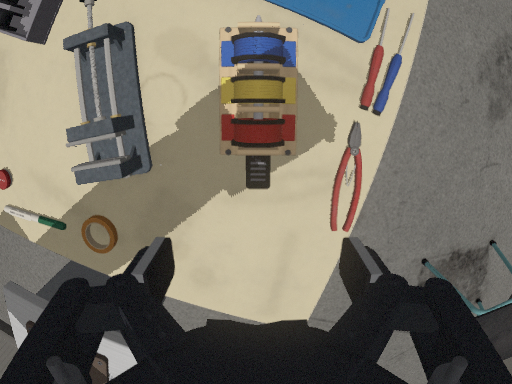

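The grip sits against the near plate at (258,172) and the tip stands out of the far plate at (258,18). The three reels are in their bays. One last check of the box before handing in.

Run:
```python
from h import *
d=snap('side');P=cloud(d);a=np.deg2rad(-9);q=P-np.array([.6665,.1445,0]);V=d['color'].max(-1)
bx=q[...,0]*np.cos(a)+q[...,1]*np.sin(a);by=-q[...,0]*np.sin(a)+q[...,1]*np.cos(a);z=q[...,2]
m=(abs(bx)<.06)&(abs(by)<.09)&(z>.047)&(z<.1)
print(np.histogram(bx[m],np.arange(-.06,.065,.01)),by[m].min(),by[m].max(),z[m].max())
```

```text
Traceback (most recent call last):
ValueError: zero-size array to reduction operation minimum which has no identity
```

```bash
python3 -m handwheel '[{"gripper":0,"dx":-0.5,"dy":0,"dz":0,"rx":0,"ry":0,"rz":0},{"gripper":0,"dx":-1,"dy":0,"dz":0,"rx":0,"ry":0,"rz":0},{"gripper":0,"dx":-1,"dy":0,"dz":0,"rx":0,"ry":0,"rz":0},{"gripper":0,"dx":-1,"dy":0,"dz":0,"rx":0,"ry":0,"rz":0},{"gripper":0,"dx":-1,"dy":0,"dz":0,"rx":0,"ry":0,"rz":0},{"gripper":0,"dx":-1,"dy":0,"dz":0,"rx":0,"ry":0,"rz":0},{"gripper":0,"dx":-1,"dy":0,"dz":0,"rx":0,"ry":0,"rz":0},{"gripper":0,"dx":-1,"dy":0,"dz":0,"rx":0,"ry":0,"rz":0},{"gripper":0,"dx":-0.5,"dy":0,"dz":0,"rx":0,"ry":0,"rz":0},{"gripper":0,"dx":0,"dy":0,"dz":0,"rx":0,"ry":0,"rz":0}]' | head -2
python3 - <<'E'
from h import *
for n in('side','scene'):
    d=snap(n);P=cloud(d);a=np.deg2rad(-9);q=P-np.array([.6665,.1445,0])
    bx=q[...,0]*np.cos(a)+q[...,1]*np.sin(a);by=-q[...,0]*np.sin(a)+q[...,1]*np.cos(a);z=q[...,2]
    m=(abs(bx)<.06)&(abs(by)<.09)&(z>.047)&(z<.1)
    print(n,m.sum(),np.histogram(bx[m],np.arange(-.06,.065,.01))[0])
    if m.any():print(by[m].min(),by[m].max(),z[m].max())
E
```

```text
time: 69.18
position: [0.3698, -0.3059, 0.22]
side 124 [ 0 17  0 14 16 10  0 24 19  0 24  0]
-0.02415804980283121 0.021275173063264936 0.06065702873763111
scene 145 [ 0 22  0 21 18 10  4 30 15  0 25  0]
-0.0281388664321753 0.0201704135561955 0.059452532401508704
```

```bash
python3 fin.py; python3 -c "
from rig import robot
print(robot.close_job())"
```

```text
wrist grip 874 x [-0.1056 -0.0693] y [-0.0118  0.0126] z [0.0337 0.0361 0.0376]
side grip 212 x [-0.1053 -0.0693] y [-0.0139  0.0105] z [0.0294 0.0365 0.0392]
the job is handed in; nothing more can be done
None
```

The job is handed in with no verdict returned: my last measurements show the three bare reels in the returns box, the red, yellow and blue reels seated in their bays and the rod home with its grip against the near plate, and the bottle and cutters were not disturbed, but I viewed 15 pictures, one over the limit of 14.

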